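# Clear the heating bath for washing-up

## Robot

A 6-joint arm with a two-finger parallel gripper is mounted at the origin on the work surface. World frame = base frame: x ahead of the robot, y to its left, z up, the work surface at z = 0. Lengths are in mm, angles in rad, forces in N, time in s.
With the tool pointing down it reaches from about 350 to 975 mm from the base axis. Payload 7.1 kg.
Tool frame: the origin (TCP) lies midway between the tips of the shut fingers; the grasp point (between the pads) lies 19 mm behind it (ctrl.tcp_to_grasp is the distance from the TCP to the grasp point, in mm); z points along the fingers, y is the line along which they close (so a half turn about z gives the same grasp; the last joint's range is limited). The gripper opens to 88 mm and grips with 3 to 60 N. Pads are 20 mm wide; open, the fingers measure 115 mm over their backs; the gripper's body (75 mm by 178 mm) begins 61 mm behind the grasp point.
Start: joints at [-1.344, 0.423, 1.63, -0, 1.089, -0.019], TCP at [152.102, -606.193, 196.575] pointing down, gripper open.
Joint ranges: [-3, 3], [-0.9, 2.11], [0.09, 2.58], [-1.31, 4.45], [0.11, 2.69], [-2.54, 2.54]. Speed limits (rad/s): [2.39, 2.39, 3.01, 3.14, 3.14, 3.14].

## Interface

Orientations are given as a rotation vector (axis times angle).
In Python, from workcell import get_obs, cams, ticket, boxes_of, ctrl gives the robot as it stands.
- The arm moves only by the shell command python3 -m creep 'ROWS' [OPENING]. ROWS is JSON, one flat list of numbers, 4 for each row, row after row: the shift along the world's x, y, z in m, then the turn about the world's z in rad. In form: [tx, ty, tz, spin, tx, ty, tz, spin, ...]. A call has 1 to 10 rows; each row is the pose to reach, as a shift and turn from the pose commanded when the call began; what a row does not reach only later rows make up. A row lasts 1/12 s, in which the tool goes at most 41.7 mm and 7.16 degrees, less where a joint would pass 70% of its speed; a pose out of reach is approached as far as the arm can. A call with a gripper value outside its range is refused whole. OPENING is the opening, from 0 (shut) to 1 (fully open), set as the call begins (- or left out, the last holds). The fingers move at their own pace and stop on an object; the grip force is fixed at half the most. Time passes only in rows, so rows that repeat a pose let the fingers close. It gives the time, the measured TCP pose, the force, the opening and the grip force at its end, in the units of the state.
- get_obs(): the state, without advancing time (a new reading comes with each control period).
- cams.get_image(name): name is "side" or "top"; returns (picture, depth): 384x512x3 uint8, red, green, blue; 384x512 float32, mm along the optical axis (not along the pixel's ray), 0 where there is no reading.
- cams.get_calibration(name): a dict with "mtx" (3x3 intrinsics, pixels), "R" (3x3) and "t" (3): a world point X has camera coordinates R X + t. Camera axes: x right, y down, z forward; pixel columns grow to the right and rows downward; lengths in mm; the calibration is good to about 2 mm. A picture is of the moment at which its call begins. get_calibration takes no time and is no camera call.
- ticket.close_job(): hands the job in; it is judged then, once.
Trained networks look in the newest picture that a camera, given by its name, has taken for a name from the list of things; names that differ only in an ending like _2 or _b are one class to them, and where a whole thing is asked for, a point or a joint stands for the part that bears it (a point fixed in the world has none). Each returns a list of dicts, best first, with "score" (0 to 1); they miss things now and then, are a little off and sometimes report something else, mostly with a low value. They report only what shows in the picture. A call takes as long as a camera call.
- boxes_of(camera, target): "centre" ([column, row] in pixels, amid what is visible of it).
The state is a dict: "t": time; "qpos": joint angles; "qvel": joint speeds; "joint_torque": joint torques, N m; "ee_pos": TCP position; "orientation": TCP orientation; "ft_force": force on the tool from outside, world axes, zero at the start; "moment": the same for the moment, N m; "width": finger opening in mm; "grasp_force": force on a finger pad.
Only numpy, scipy, OpenCV 4.12 (cv2) and the standard library are available. Lean on these libraries where they do the work, as an engineer would, in place of code of your own. Each camera call takes 0.05 s, during which the arm holds its last target. There are 200 camera calls.

## Task

Get the used sample ware ready for washing: open the bath's clear hood until its springs hold it up and leave it open, free every sample cell stuck in the bath, right every jar that has fallen over, and stand all cells and jars upright in the white wash tray. The cells are seized: work them out by twisting to and fro with a little upward pull, because a straight pull drags the heavy aluminium block up with them, and the block must stay seated. Leave the other things on the bench standing where they are.

Things in the scene. Friction and masses are not known exactly. Their poses are not given: they have to be found in the camera images.
- bath: White heating bath fixed to the bench, 220 (x) x 210 (y) x 88 mm high. Origin: centre of its underside; x points from its front (grip tongue) to the hinge at the back; z up. Inside is an aluminium block, top 85 mm above the bench, with four round sockets at x = +-40, y = +-40 mm in this frame; two or three of them hold a cell. A clear hood (the lid) covers it, top 154 mm above the bench
- lid (a joint): Angle of the clear hood, rad: 0 shut, 1.45 fully open (stop). Hood 220 x 210 x 65 mm, 0.9 kg, hinged along the bath's back edge (axis along the bath's y), spring-assisted: below about 0.8 rad it falls shut, above that the springs carry it on to the stop and hold it there. Lifting it takes about 1 N at the tongue
- lid_tongue (a point): Grip point of the hood's black grip tongue, a block sticking out level from the middle of the hood's front: 50 mm long (bath's x), 22 mm wide (bath's y), 16 mm thick. The point is 30 mm out from the hood's front wall, at half thickness, 134 mm above the bench when shut. Turns with the hood; when shut its axes are the bath's
- lid_hinge (a point): Point on the hood's hinge axis, middle of the bath's back edge, 89 mm above the bench. The tongue's grip point, when shut, is 250 mm in front of it and 45 mm above it
- block (a joint): How far the 2 kg aluminium block is lifted out of the bath, m: 0 seated, 0.03 at most. It is not fastened. A stuck cell takes about 40 N straight up, but some 20 N already lifts the block. While the cell is being turned to and fro (about 0.6 N m) it rises with about 10 N, some 3 mm for each sweep of 0.8 rad; it is loose once raised 25 mm
- tray: White plastic wash tray fixed to the bench, 260 (x) x 240 (y) x 20 mm high, walls and floor 5 mm thick. Origin: centre of its underside, z up. Starts empty
- cell0_mid (a point): Sample cell, steel, 98 mm tall, 130 g; may be absent. From its foot up: round shank 28 mm across, 52 mm long; flange 38 mm across, 6 mm thick; wing grip 46 mm long (its x), 18 mm thick (its y), 40 mm tall. The point: on its axis, 49 mm above the foot, 29 mm below the middle of the wing grip; z points to the wing end
- cell1_mid (a point): Sample cell like cell0; may be absent. At the start every cell present stands stuck in a socket of the bath: foot 37 mm, flange underside 89 mm and top 135 mm above the bench
- cell2_mid (a point): Sample cell like cell0; may be absent
- cell3_mid (a point): Sample cell like cell0; may be absent
- jar0_mid (a point): Square plastic sample jar, closed, about 160 g (most of it near the foot), 125 mm tall: body 54 x 54 x 86 mm, neck 36 mm square and 13 mm long, round grey cap 34 mm across and 26 mm long (cap's middle is 49.5 mm from this point along z); may be absent. The point: on its axis, half-way up; z points to the cap. Starts lying on the bench between bath and tray, cap roughly away from the robot
- jar1_mid (a point): Square sample jar like jar0; may be absent
- beaker: Bystander: glass beaker 68 mm across, 90 mm tall; leave it standing where it is. Origin: centre of its underside
- buffer: Bystander: white bottle 68 mm across, 170 mm tall; leave it standing where it is. Origin: centre of its underside
- reagent: Bystander: amber bottle 60 mm across, 150 mm tall; leave it standing where it is. Origin: centre of its underside
- tipbox: Bystander: grey tip box 120 x 85 x 60 mm; leave it standing where it is. Origin: centre of its underside
- pot: Bystander: white screw pot 64 mm across, 70 mm tall; leave it standing where it is. Origin: centre of its underside
- cup: Bystander: small glass cup 60 mm across, 70 mm tall; leave it standing where it is. Origin: centre of its underside

How it is judged:
By the outcome, as a careful person would: the job done as asked, in the order asked, and still so for the second after the job is handed in, with the robot touching nothing.
Of cell0, cell1, cell2, cell3 only 2 to 3 are there at a start; the rules pass over those that are not, and their reading is None.
Of jar0, jar1 only 1 to 2 are there at a start; the rules pass over those that are not, and their reading is None.
At some moment in a run one of jar0, jar1 may be knocked a few centimetres aside while the robot is not near it.
It also fails if it takes over 210 s, if anything falls off the work surface, if the arm or the gripper's body presses on something with over 40 N, if the wrist force passes 120 N, or if a joint passes its speed limit or range.

## Working session

There is one attempt and no reset: what is moved stays moved. The work goes in short steps, Python scripts to look and compute and a shell command to move; the robot and the scene stay as the last step left them, time stands still between calls to the robot, and variables do not carry over. Pictures are saved under pics/ and viewed, at most 15 in all, crops included, and the job is handed in when it is done.

```bash
ls; mkdir -p pics; cat > h.py <<'E'
import numpy as np, cv2
from workcell import get_obs, cams, ticket, boxes_of, ctrl
def snap(n,name=None):
    im,d=cams.get_image(n); 
    if name: cv2.imwrite(f'pics/{name}.png',cv2.cvtColor(im,cv2.COLOR_RGB2BGR))
    return im,d
def world(n,u,v,z):
    c=cams.get_calibration(n); K,R,t=[np.array(c[k],float) for k in('mtx','R','t')]
    u,v,z=[np.atleast_1d(np.asarray(a,float)) for a in(u,v,z)]
    p=np.linalg.inv(K)@np.stack([u*z,v*z,z]); return (R.T@(p-t.reshape(3,1))).T
def onplane(n,u,v,h):
    a=world(n,u,v,1)[0]; b=world(n,u,v,1000)[0]; s=(h-a[2])/(b[2]-a[2]); return a+s*(b-a)
def cloud(n,d):
    v,u=np.mgrid[:d.shape[0],:d.shape[1]]; return world(n,u.ravel(),v.ravel(),d.ravel()).reshape(*d.shape,3)
def proj(n,X):
    c=cams.get_calibration(n); K,R,t=[np.array(c[k],float) for k in('mtx','R','t')]
    p=K@(R@np.asarray(X,float)+t.ravel()); return p[:2]/p[2]
E
python3 - <<'E'
from h import *
for n in('top','side'):
    im,d=snap(n,n+'0'); P=cloud(n,d)
    c=cams.get_calibration(n); print(n,-np.array(c['R']).T@np.array(c['t']).ravel())
    for k in ['bath','lid','lid_tongue','tray','cell0_mid','jar0_mid','beaker','buffer','reagent','tipbox','pot','cup']:
        for b in boxes_of(n,k)[:4]:
            if b['score']<.3: continue
            u,v=b['centre']; print(k,round(b['score'],2),np.round([u,v]),P[int(v),int(u)].round())
o=get_obs();print(o)
E
```

```text
pics
top [ 402.95614979    5.45148171 1317.49127949]
bath 0.74 [352. 184.] [ 516. -266.  157.]
lid 0.73 [355. 185.] [ 513. -276.  152.]
lid_tongue 0.96 [353. 187.] [ 508. -273.  151.]
lid_tongue 0.57 [298. 107.] [ 743. -127.  115.]
beaker 0.76 [ 89. 196.] [503. 514.   2.]
buffer 0.87 [209. 104.] [752. 130. 124.]
reagent 0.9 [300. 106.] [ 744. -135.  121.]
tipbox 0.92 [368. 283.] [ 231. -329.   60.]
tipbox 0.53 [350. 187.] [ 505. -264.  154.]
pot 0.67 [413. 202.] [ 466. -469.   67.]
cup 0.9 [420. 169.] [ 570. -513.   19.]
cup 0.42 [412. 202.] [ 466. -466.   67.]
side [-196.06055018  835.24078271 1079.49366703]
bath 0.9 [302. 164.] [ 475. -199.  154.]
lid 0.69 [306. 159.] [ 477. -230.  156.]
lid_tongue 0.82 [304. 158.] [ 490. -237.  154.]
tray 0.71 [194. 272.] [511. 277.   8.]
jar0_mid 0.41 [305. 167.] [ 458. -198.  154.]
beaker 0.95 [128. 313.] [524. 501.  28.]
buffer 0.57 [171. 195.] [748. 146.  86.]
reagent 0.91 [230. 160.] [ 732. -126.   89.]
pot 0.77 [350. 159.] [ 437. -476.   38.]
cup 0.53 [327. 137.] [ 576. -516.   61.]
{'t': 1.3, 'qpos': array([-1.34398969e+00,  4.23071842e-01,  1.62987301e+00,  4.16732610e-07,
        1.08858915e+00, -1.90109701e-02]), 'qvel': array([ 1.13718001e-04, -1.21741045e-03,  9.48754686e-04, -9.35992161e-05,
       -1.95070397e-03, -6.34193782e-04]), 'joint_torque': array([-1.43420562e-03, -5.44587457e+01, -2.74045783e+01,  6.43088249e-02,
        1.68080628e-02, -7.82652876e-06]), 'ee_pos': array([ 152.11349993, -606.2143633 ,  196.60328398]), 'orientation': array([3.11783533e+00, 3.85150500e-01, 1.01327758e-05]), 'ft_force': array([-0.39895075, -0.03566207,  0.95003238]), 'moment': array([-0.01011529,  0.03072038,  0.01272961]), 'grasp_force': 0.0, 'width': 87.89401204344253}
```

View pics/top0.png

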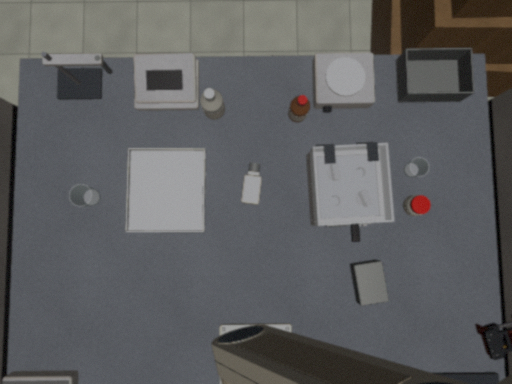

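View pics/side0.png

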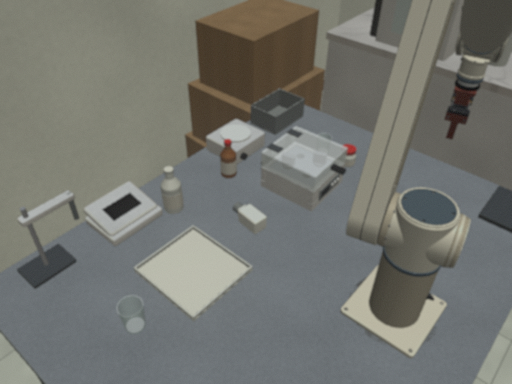

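The top picture shows the bath at (352,185) with its tongue at (355,232), one jar lying at (252,185) with the cap at (254,167), and the tray at (166,190). Through the hood, the cells appear to be at (335,172) and (365,198). Next I measure these.

```bash
python3 - <<'E'
from h import *
im,d=snap('top'); P=cloud('top',d)
def rect(mask,lab):
    q=P[mask][:,:2].astype(np.float32); r=cv2.minAreaRect(q); print(lab,mask.sum(),np.round(r[0]),np.round(r[1]),round(r[2],1), 'zmed',np.median(P[mask][:,2]).round(1))
def reg(x0,x1,y0,y1,z0,z1): 
    return (d>0)&(P[...,0]>x0)&(P[...,0]<x1)&(P[...,1]>y0)&(P[...,1]<y1)&(P[...,2]>z0)&(P[...,2]<z1)
rect(reg(350,680,-420,-120,145,165),'hood')
m=reg(300,450,-330,-200,120,146);rect(m,'tongue'); 
m=reg(420,640,-60,120,20,80);rect(m,'jar')
m2=reg(420,640,-60,120,42,80);rect(m2,'jarbody')
m2=reg(560,640,-60,120,12,80);rect(m2,'cap')
rect(reg(300,700,120,450,12,30),'traywall')
rect(reg(100,350,-420,-220,40,80),'tipbox')
for z in(154,134):
  print('tongue px plane',onplane('top',355,233,z))
for uv in[(335,172),(365,198),(361,172),(336,200)]: print(uv,onplane('top',*uv,130).round())
cv2.imwrite('pics/crop1.png',cv2.cvtColor(cv2.resize(im[135:250,230:410],None,fx=4.4,fy=4.4,interpolation=cv2.INTER_CUBIC),cv2.COLOR_RGB2BGR))
E
```

```text
hood 6049 [ 517. -272.] [223. 212.] 2.5 zmed 152.0
tongue 158 [ 382. -287.] [51. 42.] 2.8 zmed 139.0
jar 651 [532.   7.] [ 54. 126.] 82.2 zmed 50.9
jarbody 548 [530.   8.] [ 54. 122.] 82.2 zmed 51.6
cap 126 [576.   2.] [34. 36.] 80.4 zmed 40.7
traywall 606 [517. 274.] [241. 257.] 89.3 zmed 18.0
tipbox 1252 [ 232. -337.] [121.  86.] 8.8 zmed 58.2
tongue px plane [ 378.54776175 -273.44839673  154.        ]
tongue px plane [ 378.12819026 -278.24258614  134.        ]
(335, 172) [ 550. -228.  130.]
(365, 198) [ 475. -311.  130.]
(361, 172) [ 549. -302.  130.]
(336, 200) [ 471. -229.  130.]
```

View pics/crop1.png

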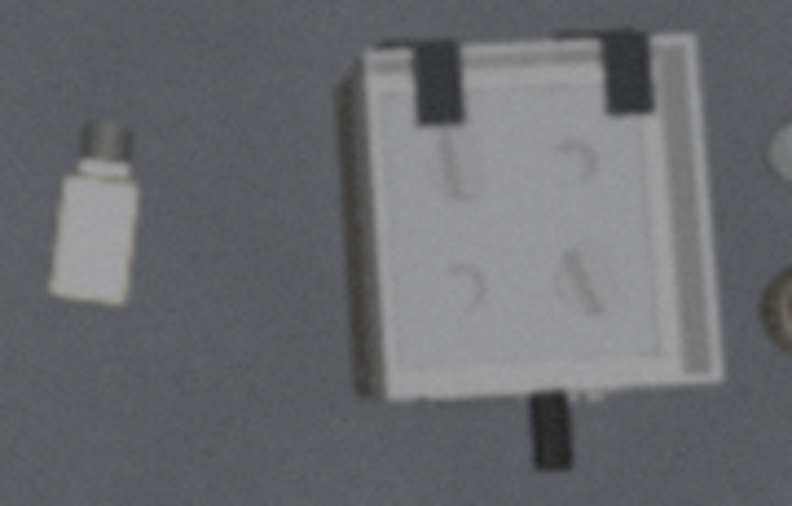

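The crop shows two cells, at bath (+40,+40) and (-40,-40), in its pixels (455,160) and (583,280). The jar lies with its cap away from the robot, and the bath yaw is about 0.044 rad. The tongue's grip point is near (377,-278,134), so I go there.

```bash
python3 -m creep '[0.04,0.06,0,-0.1, 0.08,0.12,0,-0.2, 0.11,0.16,0,-0.2, 0.135,0.2,0,-0.2, 0.16,0.24,0,-0.2, 0.19,0.28,0,-0.2, 0.21,0.31,0,-0.2, 0.225,0.328,0,-0.2, 0.225,0.328,0,-0.2, 0.225,0.328,0,-0.2]' 1; python3 - <<'E'
from h import *
im,d=snap('top')
cv2.imwrite('pics/crop2.png',cv2.cvtColor(cv2.resize(im[170:300,290:420],None,fx=4.4,fy=4.4,interpolation=cv2.INTER_CUBIC),cv2.COLOR_RGB2BGR))
o=get_obs();print(o['ee_pos'],o['orientation'],o['qpos'])
E
```

```text
t: 2.18
ee_pos: [378.6, -275.2, 196.8]
orientation: [-3.14, -0.074, -0.001]
ft_force: [-0.1, -0.8, 0.6]
width: 88.2
grasp_force: 0.0
[ 379.71213949 -273.8296379   196.81308625] [-3.13953690e+00 -7.59782523e-02 -1.97362840e-03] [-0.6514022   0.19073117  1.96605575  0.00200766  0.98453622  0.86989213]
```

View pics/crop2.png

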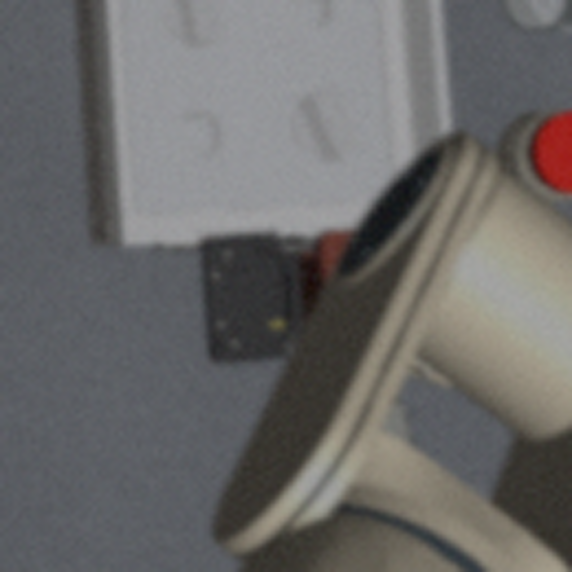

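The gripper (dark box at (250,300) in the crop) sits in front of the hood, over the tongue and squared with it. Now I descend and close.

```bash
python3 -m creep '[0,0,-0.03,0, 0,0,-0.06,0, 0,0,-0.08,0, 0,0,-0.08,0, 0,0,-0.08,0]' 1; python3 -m creep '[0,0,0,0, 0,0,0,0, 0,0,0,0, 0,0,0,0, 0,0,0,0, 0,0,0,0, 0,0,0,0, 0,0,0,0]' 0
```

```text
t: 2.65
ee_pos: [376.6, -277.9, 116.2]
orientation: [-3.139, -0.072, 0.003]
ft_force: [0.1, 0.0, 0.9]
width: 87.9
grasp_force: 0.0
t: 3.32
ee_pos: [377.1, -278.2, 116.7]
orientation: [3.141, 0.072, 0.0]
ft_force: [-0.2, 0.0, 0.0]
width: 37.9
grasp_force: 0.0
```

```bash
python3 -m creep '[0,0,0,0, 0,0,0,0, 0,0,0,0, 0,0,0,0, 0,0,0,0]' 0; python3 -m creep '[0.003,0,0.012,0, 0.006,0,0.025,0, 0.010,0,0.037,0, 0.014,0.001,0.049,0, 0.019,0.001,0.060,0, 0.025,0.001,0.072,0, 0.031,0.001,0.083,0, 0.037,0.002,0.094,0, 0.045,0.002,0.104,0, 0.052,0.002,0.114,0]' 0
```

```text
t: 3.73
ee_pos: [377.1, -278.2, 116.5]
orientation: [-3.141, -0.072, 0.0]
ft_force: [-0.3, 0.2, -0.8]
width: 4.7
grasp_force: 0.0
t: 4.57
ee_pos: [429.4, -276.1, 231.2]
orientation: [-3.141, -0.072, -0.0]
ft_force: [0.6, -0.1, 0.3]
width: 0.3
grasp_force: 0.0
```

The fingers closed on nothing, so I look again.

```bash
python3 - <<'E'
from h import *
im,d=snap('top'); im2,d2=snap('side')
cv2.imwrite('pics/c3.png',cv2.cvtColor(np.hstack([cv2.resize(im[130:260,290:420],(390,390),interpolation=cv2.INTER_CUBIC),cv2.resize(im2[100:230,230:360],(390,390),interpolation=cv2.INTER_CUBIC)]),cv2.COLOR_RGB2BGR))
E
```

```text
(no output)
```

View pics/c3.png

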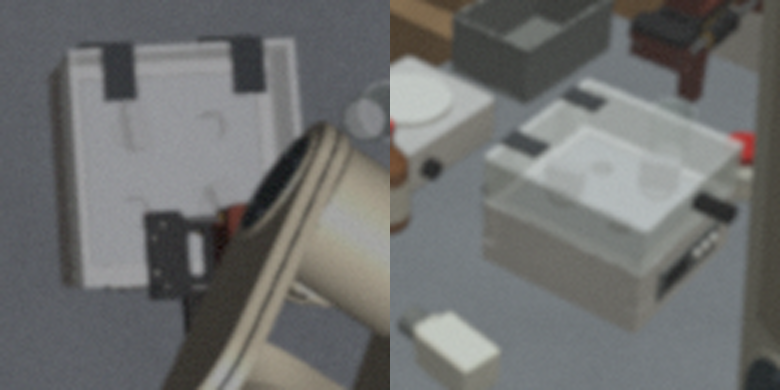

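The hood is still shut. The tongue shows in the right (side) half at (715,207), and I measure it from both cameras.

```bash
python3 - <<'E'
from h import *
im,d=snap('side'); P=cloud('side',d)
s=np.s_[160:178,328:350]
g=im[s].mean(-1); m=g<60
q=P[s][m]; print(m.sum(), np.median(q,0).round(1), np.percentile(q,5,0).round(),np.percentile(q,95,0).round())
v,u=np.nonzero(m); print(u.mean()+328,v.mean()+160)
print(proj('side',[377,-278,134]),proj('top',[377,-278,134]),proj('side',[402,-277,134]),proj('side',[352,-279,134]))
# hood top edges in side view
hm=(P[...,2]>146)&(P[...,2]<162)&(P[...,0]>350)&(P[...,0]<680)&(P[...,1]<-120)&(P[...,1]>-420)
r=cv2.minAreaRect(P[hm][:,:2].astype(np.float32));print(r)
for n in('side','top'):
  for b in boxes_of(n,'lid_tongue')[:3]: print(n,b)
E
```

```text
66 [ 376.2 -274.9  138.5] [ 359. -286.  135.] [ 398. -268.  142.]
337.95454545454544 168.9090909090909
[338.23647085 169.61386478] [354.92633072 233.40960437] [331.79037245 166.74571388] [344.7812424  172.52591967]
((516.71923828125, -272.93841552734375), (225.14599609375, 219.0092010498047), 2.4363560676574707)
side {'centre': [302.4, 155.9], 'score': 0.66}
top {'centre': [345.7, 176.5], 'score': 0.78}
top {'centre': [210.1, 99.0], 'score': 0.75}
top {'centre': [341.6, 175.5], 'score': 0.26}
```

```bash
python3 - <<'E'
from h import *
im,d=snap('side'); P=cloud('side',d)
o=get_obs(); T=o['ee_pos']; print(T,o['width'],proj('side',T),proj('side',T+[0,0,19]),proj('top',T+[0,0,80]))
c=cv2.resize(im[70:190,270:400],None,fx=5,fy=5,interpolation=cv2.INTER_CUBIC)
cv2.imwrite('pics/c4.png',cv2.cvtColor(c,cv2.COLOR_RGB2BGR))
r=im[...,0].astype(int)-im[...,2]
m=(r>25)&(P[...,2]>150)&(P[...,0]>350)&(P[...,0]<520)&(P[...,1]<-200)&(P[...,1]>-380)
q=P[m]; print(m.sum(), np.percentile(q,[2,10,50,90],0).round())
E
```

```text
[ 428.27312292 -275.80762211  229.7426856 ] 0.3300917772577704 [328.30701087 140.39924026] [328.97611702 135.52288882] [371.04953861 213.12881747]
101 [[ 395. -346.  356.]
 [ 400. -268.  385.]
 [ 411. -244.  424.]
 [ 453. -235.  427.]]
```

View pics/c4.png

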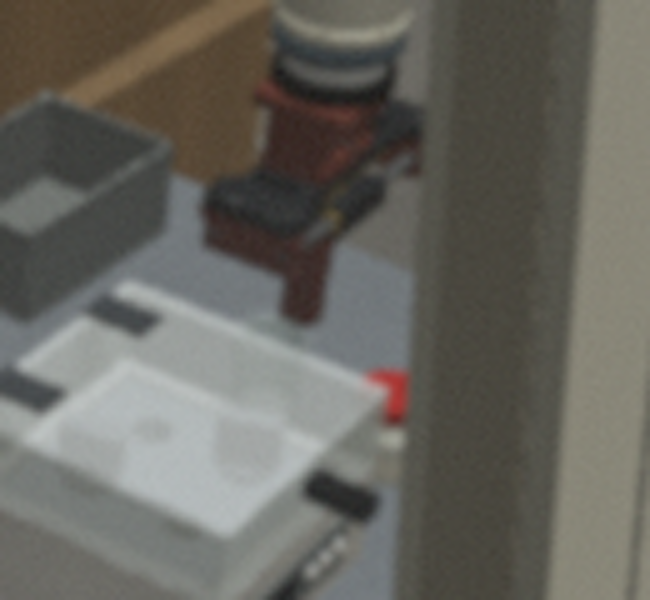

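The closed fingertip shows at crop (302,322), i.e. about pixel (330,134). The stated TCP projects to (328,140), so the tip looks roughly 20 mm higher than stated. I check this with depth.

```bash
python3 - <<'E'
from h import *
print(ctrl.tcp_to_grasp, [a for a in dir(ctrl) if a[0]!='_'])
im,d=snap('side'); P=cloud('side',d)
for v in range(122,142,2): print(v,[P[v,u].round().tolist() for u in (328,330,332)],im[v,330])
E
```

```text
18.700000000000003 ['Unreachable', 'tcp_to_grasp']
122 [[392.0, -195.0, 353.0], [422.0, -260.0, 310.0], [418.0, -265.0, 309.0]] [61 45 42]
124 [[391.0, -194.0, 347.0], [424.0, -264.0, 300.0], [418.0, -267.0, 301.0]] [60 46 43]
126 [[431.0, -266.0, 289.0], [423.0, -264.0, 293.0], [417.0, -267.0, 294.0]] [60 47 43]
128 [[432.0, -269.0, 279.0], [425.0, -269.0, 282.0], [416.0, -266.0, 288.0]] [60 46 45]
130 [[430.0, -268.0, 273.0], [421.0, -265.0, 278.0], [420.0, -276.0, 273.0]] [62 48 47]
132 [[427.0, -265.0, 268.0], [422.0, -268.0, 269.0], [417.0, -272.0, 269.0]] [56 45 41]
134 [[426.0, -264.0, 261.0], [421.0, -269.0, 261.0], [419.0, -277.0, 258.0]] [70 64 62]
136 [[566.0, -513.0, 67.0], [560.0, -519.0, 66.0], [603.0, -613.0, 0.0]] [106 112 110]
138 [[565.0, -514.0, 58.0], [554.0, -510.0, 65.0], [593.0, -597.0, 3.0]] [114 121 119]
140 [[486.0, -376.0, 154.0], [546.0, -498.0, 65.0], [592.0, -598.0, -7.0]] [144 151 150]
```

Measured tip height is about 257, against a reported 230, so the tip is really about 27 mm higher. That explains the miss, since the fingers passed just over the tongue. I go back, open, and check the offset again lower down.

```bash
python3 -m creep '[-0.03,-0.001,0,0, -0.052,-0.002,-0.02,0, -0.052,-0.002,-0.05,0, -0.052,-0.002,-0.07,0, -0.052,-0.002,-0.07,0, -0.052,-0.002,-0.07,0, -0.052,-0.002,-0.07,0, -0.052,-0.002,-0.07,0]' 1; cat > tip.py <<'E'
from h import *
im,d=snap('side'); P=cloud('side',d); o=get_obs(); T=o['ee_pos']
m=(d>0)&(np.abs(P[...,0]-T[0])<30)&(np.abs(P[...,1]-T[1])<65)&(P[...,2]<T[2]+120)&(P[...,2]>T[2]-40)&(np.ptp(im.astype(int),-1)>8)&(im[...,0]<110)
q=P[m]; print(T.round(1),m.sum(),np.percentile(q,[1,3,10,50,90],0).round(1))
v,u=np.nonzero(m); i=np.argsort(-v)[:8]; print([(u[j],v[j],P[v[j],u[j]].round().tolist()) for j in i])
E
python3 tip.py
```

```text
t: 5.58
ee_pos: [378.0, -278.8, 161.7]
orientation: [3.139, 0.072, 0.003]
ft_force: [0.7, 0.0, 0.8]
width: 50.6
grasp_force: 0.0
[ 378.  -278.8  161.8] 101 [[ 349.9 -314.4  190. ]
 [ 362.7 -313.   191.6]
 [ 365.2 -309.1  197.9]
 [ 370.2 -245.9  216.5]
 [ 381.2 -241.3  259.3]]
[(np.int64(338), np.int64(161), [366.0, -245.0, 194.0]), (np.int64(338), np.int64(160), [363.0, -239.0, 202.0]), (np.int64(337), np.int64(160), [369.0, -243.0, 198.0]), (np.int64(336), np.int64(160), [372.0, -242.0, 196.0]), (np.int64(339), np.int64(160), [366.0, -251.0, 194.0]), (np.int64(338), np.int64(159), [365.0, -242.0, 204.0]), (np.int64(339), np.int64(159), [367.0, -251.0, 198.0]), (np.int64(337), np.int64(159), [370.0, -244.0, 200.0])]
```

The offset is again about 28 mm (tip at 190, 162 reported), so it is consistent. I descend to a true tip height near 116 and close.

```bash
python3 -m creep '[0,0,0,0, 0,0,0,0, 0,0,0,0, 0,0,0,0, 0,0,-0.03,0, 0,0,-0.055,0, 0,0,-0.073,0, 0,0,-0.073,0, 0,0,-0.073,0]' 1;  python3 -m creep '[0,0,0,0, 0,0,0,0, 0,0,0,0, 0,0,0,0, 0,0,0,0, 0,0,0,0, 0,0,0,0, 0,0,0,0, 0,0,0,0, 0,0,0,0]' 0;python3 -m creep '[0,0,0,0, 0,0,0,0, 0,0,0,0]' 0
```

```text
t: 6.38
ee_pos: [376.6, -277.8, 87.1]
orientation: [-3.139, -0.072, 0.003]
ft_force: [0.4, 0.1, -0.0]
width: 87.8
grasp_force: 0.0
t: 7.22
ee_pos: [377.2, -278.8, 87.6]
orientation: [3.14, 0.073, 0.001]
ft_force: [-7.2, -21.4, 1.3]
width: 24.6
grasp_force: 10.1
t: 7.47
ee_pos: [377.4, -280.3, 88.0]
orientation: [3.137, 0.073, 0.001]
ft_force: [-4.2, -10.0, 1.0]
width: 22.1
grasp_force: 30.0
```

```bash
python3 -m creep '[0.003,-0.002,0.012,0, 0.006,-0.002,0.025,0, 0.010,-0.002,0.037,0, 0.014,-0.001,0.049,0, 0.019,-0.001,0.060,0, 0.025,-0.001,0.072,0, 0.031,-0.001,0.083,0, 0.037,0,0.094,0, 0.045,0,0.104,0, 0.052,0,0.114,0]' 0
```

```text
t: 8.3
ee_pos: [429.2, -278.0, 201.6]
orientation: [-3.14, -0.072, 0.001]
ft_force: [4.3, -0.1, -7.2]
width: 21.8
grasp_force: 30.0
```

```bash
python3 -m creep '[0.008,0,0.010,0, 0.017,0.001,0.019,0, 0.026,0.001,0.028,0, 0.036,0.002,0.036,0, 0.046,0.002,0.044,0, 0.056,0.002,0.051,0, 0.067,0.003,0.058,0, 0.078,0.003,0.065,0, 0.089,0.004,0.070,0, 0.101,0.004,0.075,0]' 0;  python3 -m creep '[0.012,0,0.005,0, 0.024,0.001,0.009,0, 0.036,0.001,0.012,0, 0.049,0.002,0.015,0, 0.061,0.003,0.017,0, 0.074,0.003,0.018,0, 0.080,0.003,0.019,0, 0.080,0.003,0.019,0]' 0
```

```text
t: 9.13
ee_pos: [530.2, -273.6, 276.8]
orientation: [-3.14, -0.072, 0.003]
ft_force: [-1.7, 2.7, -2.2]
width: 21.6
grasp_force: 30.0
t: 9.8
ee_pos: [611.4, -270.1, 295.7]
orientation: [-3.139, -0.073, -0.0]
ft_force: [0.0, 5.5, 0.9]
width: 21.8
grasp_force: 30.0
```

```bash
python3 -m creep '[0,0,0,0, 0,0,0,0, 0,0,0,0, 0,0,0,0, 0,0,0.02,0, 0,0,0.05,0, 0,0,0.08,0, -0.02,0,0.08,0, -0.06,0,0.08,0, -0.1,0,0.08,0]' 1;  python3 -m creep '[-0.04,0.03,0,0, -0.07,0.06,0,0, -0.1,0.1,0,0, -0.1,0.14,0,0, -0.1,0.18,0,0, -0.1,0.21,0,0, -0.1,0.25,0,0, -0.1,0.28,0,0, -0.1,0.28,0,0]' 1; python3 - <<'E'
from h import *
im,d=snap('top'); im2,d2=snap('side')
cv2.imwrite('pics/c5.png',cv2.cvtColor(np.hstack([cv2.resize(im[120:250,290:420],(400,400),interpolation=cv2.INTER_CUBIC),cv2.resize(im2[90:220,230:360],(400,400),interpolation=cv2.INTER_CUBIC)]),cv2.COLOR_RGB2BGR))
P=cloud('top',d)
for k in('cell0_mid','jar0_mid'):
  for n,DD in(('top',P),('side',cloud('side',d2))):
    for b in boxes_of(n,k)[:4]:
      u,v=b['centre']; print(k,n,b['score'],u,v,DD[int(v),int(u)].round())
m=(d>0)&(P[...,0]>390)&(P[...,0]<610)&(P[...,1]<-160)&(P[...,1]>-380)&(P[...,2]>110)&(P[...,2]<150)
k,lab,st,ce=cv2.connectedComponentsWithStats(m.astype(np.uint8))
for i in range(1,k):
  if st[i,4]>25:
    q=P[lab==i]; r=cv2.minAreaRect(q[:,:2].astype(np.float32)); print(st[i,4],ce[i].round(1),np.round(r[0],1),np.round(r[1]),round(r[2],1),np.median(q[:,2]).round(1))
E
```

```text
t: 10.63
ee_pos: [509.3, -271.3, 375.7]
orientation: [3.14, 0.073, 0.001]
ft_force: [-1.0, -1.0, -0.4]
width: 85.3
grasp_force: 0.0
t: 11.38
ee_pos: [409.6, 12.6, 376.0]
orientation: [-3.139, -0.078, -0.002]
ft_force: [0.3, -0.5, 0.3]
width: 87.9
grasp_force: 0.0
cell0_mid top 0.6 334.0 170.3 [ 555. -225.  134.]
cell0_mid top 0.2 360.0 129.5 [ 633. -258.  306.]
cell0_mid side 0.72 286.9 160.6 [ 554. -223.  118.]
123 [335.1 171. ] [ 553.9 -230. ] [46. 19.] 10.0 132.3
138 [365.2 197.6] [ 477.  -312.8] [46. 19.] 22.1 132.1
```

View pics/c5.png

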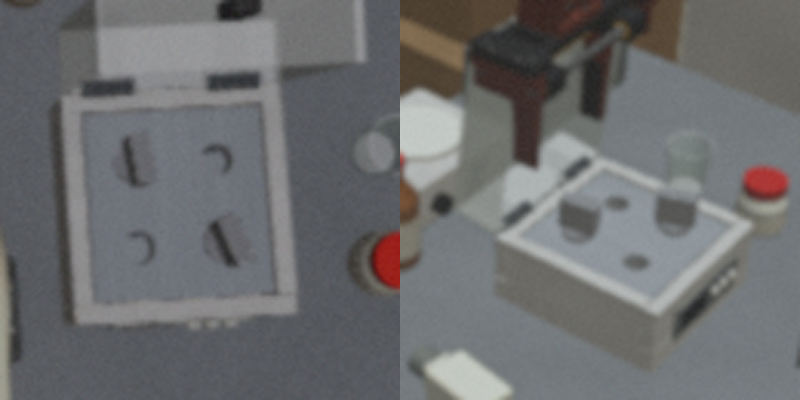

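The left half shows the hood standing open and cells at (133,160) and (230,240). The right half agrees. Cell A is at (554,-230) with its wing at 0.175 rad. Cell B is at (477,-313) with its wing at 0.386 rad. I take B first.

```bash
python3 -m creep '[0.008,-0.04,0,0.1, 0.016,-0.08,0,0.2, 0.024,-0.12,0,0.3, 0.033,-0.16,-0.01,0.34, 0.041,-0.195,-0.02,0.34, 0.049,-0.23,-0.04,0.34, 0.056,-0.265,-0.06,0.34, 0.063,-0.295,-0.08,0.34, 0.067,-0.32,-0.1,0.34, 0.067,-0.323,-0.14,0.34]' 1; python3 -m creep '[0,0,-0.04,0, 0,0,-0.08,0, 0,0,-0.08,0, 0,0,-0.08,0]' 1; python3 tip.py
```

```text
t: 12.52
ee_pos: [478.9, -321.2, 237.3]
orientation: [3.079, 0.593, 0.008]
ft_force: [0.6, -0.3, 0.1]
width: 87.9
grasp_force: 0.0
t: 12.85
ee_pos: [475.2, -314.5, 154.0]
orientation: [-3.08, -0.599, 0.006]
ft_force: [0.6, -0.1, 1.1]
width: 87.6
grasp_force: 0.0
[ 477.  -315.3  156.4] 63 [[ 447.5 -367.4  187. ]
 [ 447.6 -285.9  188.5]
 [ 448.4 -270.2  190.9]
 [ 453.8 -264.7  215.6]
 [ 460.  -261.   240.1]]
[(np.int64(319), np.int64(149), [453.0, -266.0, 189.0]), (np.int64(320), np.int64(149), [452.0, -271.0, 187.0]), (np.int64(321), np.int64(149), [448.0, -270.0, 190.0]), (np.int64(318), np.int64(149), [457.0, -266.0, 187.0]), (np.int64(317), np.int64(148), [461.0, -266.0, 190.0]), (np.int64(318), np.int64(148), [458.0, -267.0, 190.0]), (np.int64(320), np.int64(148), [453.0, -271.0, 190.0]), (np.int64(321), np.int64(148), [449.0, -270.0, 193.0])]
```

```bash
python3 -m creep '[0,0.001,-0.03,0, 0,0.001,-0.06,0, 0,0.001,-0.084,0, 0,0.001,-0.084,0, 0,0.001,-0.084,0]' 1; python3 -m creep '[0,0,0,0, 0,0,0,0, 0,0,0,0, 0,0,0,0, 0,0,0,0, 0,0,0,0, 0,0,0,0, 0,0,0,0, 0,0,0,0, 0,0,0,0]' 0; python3 -m creep '[0,0,0,0, 0,0,0,0, 0,0,0,0, 0,0,0,0]' 0
```

```text
t: 13.32
ee_pos: [478.2, -314.1, 73.6]
orientation: [3.082, 0.602, 0.002]
ft_force: [1.0, 0.1, -0.1]
width: 87.7
grasp_force: 0.0
t: 14.15
ee_pos: [477.0, -313.2, 71.5]
orientation: [-3.083, -0.602, 0.0]
ft_force: [-0.4, -0.2, -0.6]
width: 24.7
grasp_force: 0.0
t: 14.48
ee_pos: [478.1, -314.8, 71.9]
orientation: [3.08, 0.603, 0.002]
ft_force: [1.4, -5.3, -2.8]
width: 17.9
grasp_force: 29.9
```

Gripped (18 mm). Now I twist with a gentle lift.

```bash
python3 -m creep '[0,-0.001,0.0005,0.12, 0,-0.001,0.001,0.24, 0,-0.001,0.0015,0.36, 0,-0.001,0.002,0.24, 0,-0.001,0.002,0.12]' 0; python3 -m creep '[0,0,0.0005,-0.12, 0,0,0.001,-0.24, 0,0,0.0015,-0.36, 0,0,0.002,-0.24, 0,0,0.002,-0.12]' 0
```

```text
t: 14.9
ee_pos: [477.6, -314.8, 73.1]
orientation: [3.041, 0.782, 0.001]
ft_force: [2.4, -1.6, -4.5]
width: 17.9
grasp_force: 30.1
t: 15.32
ee_pos: [477.8, -314.7, 74.9]
orientation: [3.082, 0.606, 0.002]
ft_force: [3.5, -2.3, -6.5]
width: 17.9
grasp_force: 30.1
```

```bash
for i in 1; do python3 -m creep '[0,0,0.0008,0.12, 0,0,0.0014,0.24, 0,0,0.0018,0.36, 0,0,0.0022,0.24, 0,0,0.0026,0.12, 0,0,0.003,0, 0,0,0.0034,-0.12, 0,0,0.0038,-0.24, 0,0,0.0042,-0.12, 0,0,0.0046,0]' 0; python3 -c "
from h import *; o=get_obs(); print(o['ee_pos'],o['ft_force'],o['moment'])"; python3 -m creep '[0,0,0.0004,0.12, 0,0,0.0008,0.24, 0,0,0.0012,0.36, 0,0,0.0016,0.24, 0,0,0.002,0.12, 0,0,0.0024,0, 0,0,0.0028,-0.12, 0,0,0.0032,-0.24, 0,0,0.0036,-0.12, 0,0,0.004,0]' 0; done
```

```text
t: 16.15
ee_pos: [477.7, -314.7, 79.2]
orientation: [3.082, 0.606, 0.002]
ft_force: [4.0, -4.4, -11.4]
width: 18.3
grasp_force: 30.1
[ 477.7345647  -314.67240009   79.22081196] [  3.97436292  -4.42093489 -11.3629439 ] [-0.8579535  -0.95116728 -0.49491477]
t: 16.98
ee_pos: [477.7, -314.7, 83.3]
orientation: [3.082, 0.606, 0.002]
ft_force: [3.8, -4.6, -10.8]
width: 17.8
grasp_force: 30.0
```

```bash
for i in 1; do python3 -m creep '[0,0,0.0004,0.12, 0,0,0.0008,0.24, 0,0,0.0012,0.36, 0,0,0.0016,0.24, 0,0,0.002,0.12, 0,0,0.0024,0, 0,0,0.0028,-0.12, 0,0,0.0032,-0.24, 0,0,0.0036,-0.12, 0,0,0.004,0]' 0; python3 -m creep '[0,0,0.0004,0.12, 0,0,0.0008,0.24, 0,0,0.0012,0.36, 0,0,0.0016,0.24, 0,0,0.002,0.12, 0,0,0.0024,0, 0,0,0.0028,-0.12, 0,0,0.0032,-0.24, 0,0,0.0036,-0.12, 0,0,0.004,0]' 0;  python3 -m creep '[0,0,0.0004,0.12, 0,0,0.0008,0.24, 0,0,0.0012,0.36, 0,0,0.0016,0.24, 0,0,0.002,0.12, 0,0,0.0024,0, 0,0,0.0028,-0.12, 0,0,0.0032,-0.24, 0,0,0.0036,-0.12, 0,0,0.004,0]' 0; python3 -m creep '[0,0,0.0004,0.12, 0,0,0.0008,0.24, 0,0,0.0012,0.36, 0,0,0.0016,0.24, 0,0,0.002,0.12, 0,0,0.0024,0, 0,0,0.0028,-0.12, 0,0,0.0032,-0.24, 0,0,0.0036,-0.12, 0,0,0.004,0]' 0;done; python3 - <<'E'
from h import *
im,d=snap('side');im2,d2=snap('top')
cv2.imwrite('pics/c6.png',cv2.cvtColor(np.hstack([cv2.resize(im2[120:250,290:420],(400,400),interpolation=cv2.INTER_CUBIC),cv2.resize(im[90:220,230:360],(400,400),interpolation=cv2.INTER_CUBIC)]),cv2.COLOR_RGB2BGR))
E
```

```text
t: 17.82
ee_pos: [477.7, -314.7, 87.4]
orientation: [3.082, 0.607, 0.002]
ft_force: [3.8, -3.4, -10.8]
width: 17.4
grasp_force: 30.0
t: 18.65
ee_pos: [477.7, -314.7, 92.2]
orientation: [3.081, 0.608, 0.002]
ft_force: [2.7, -2.3, -1.4]
width: 18.0
grasp_force: 30.0
t: 19.48
ee_pos: [477.7, -314.7, 96.2]
orientation: [3.081, 0.608, 0.002]
ft_force: [2.4, -2.5, -1.7]
width: 17.8
grasp_force: 30.0
t: 20.32
ee_pos: [477.7, -314.7, 100.2]
orientation: [3.081, 0.608, 0.002]
ft_force: [1.0, -2.7, -2.6]
width: 17.7
grasp_force: 30.0
```

View pics/c6.png

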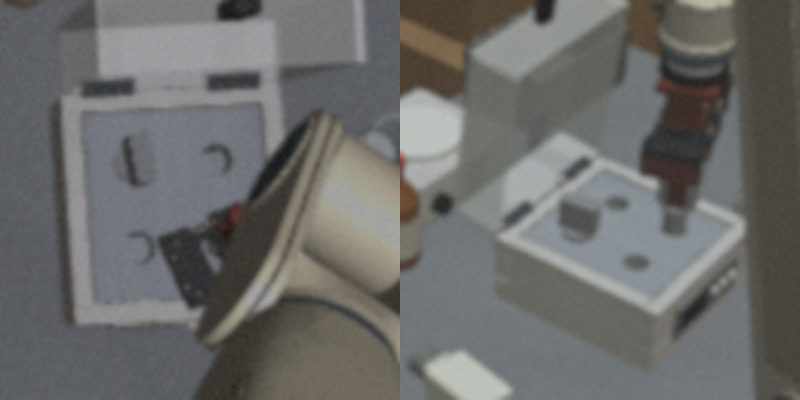

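The right half shows cell B raised in the gripper at (675,205). Its load has dropped to its own weight, so it is loose, and the block is seated. I lift it clear and carry it to the tray at about (580,330).

```bash
python3 -m creep '[0,0,0.02,0, 0,0,0.05,0, 0,0,0.08,0, 0,0.01,0.1,0, 0.003,0.03,0.1,0, 0.008,0.06,0.1,0, 0.014,0.095,0.1,0, 0.02,0.13,0.1,0, 0.025,0.165,0.1,0, 0.03,0.2,0.1,0]' 0; python3 -m creep '[0.006,0.035,0,0, 0.012,0.07,0,0, 0.018,0.105,0,0, 0.024,0.14,0,0, 0.03,0.175,0,0, 0.036,0.21,0,-0.08, 0.042,0.245,0,-0.16, 0.048,0.28,0,-0.24, 0.054,0.315,0,-0.32, 0.06,0.35,0,-0.38]' 0; python3 -m creep '[0.006,0.035,0,0, 0.01,0.07,0,0, 0.012,0.09,-0.01,0, 0.012,0.095,-0.04,0, 0.012,0.095,-0.07,0, 0.012,0.095,-0.1,0, 0.012,0.095,-0.12,0, 0.012,0.095,-0.13,0, 0.012,0.095,-0.13,0]' 0; python3 - <<'E'
from h import *
for n in('side','top'):
    im,d=snap(n); P=cloud(n,d); T=get_obs()['ee_pos']
    m=(d>0)&(np.abs(P[...,0]-T[0])<35)&(np.abs(P[...,1]-T[1])<35)&(P[...,2]<T[2]+10)&(P[...,2]>10)&(im.max(-1)<170)
    print(n,m.sum(),T.round(1),np.percentile(P[m],[2,10,50,90,98],0).round(1) if m.sum() else '')
    c=P[...,2][m]
im,d=snap('side'); u,v=proj('side',T).astype(int); 
cv2.imwrite('pics/c7.png',cv2.cvtColor(cv2.resize(im[v-60:v+60,max(u-80,0):u+80],(800,600),interpolation=cv2.INTER_CUBIC),cv2.COLOR_RGB2BGR)); print(u,v)
E
```

```text
t: 21.25
ee_pos: [506.4, -112.4, 199.9]
orientation: [-3.084, -0.595, 0.002]
ft_force: [0.4, -0.4, -1.2]
width: 17.3
grasp_force: 30.0
t: 22.08
ee_pos: [566.3, 237.5, 199.7]
orientation: [3.141, -0.004, -0.003]
ft_force: [1.5, 0.1, -1.5]
width: 17.8
grasp_force: 30.0
t: 22.83
ee_pos: [576.9, 329.7, 67.1]
orientation: [3.139, 0.005, -0.008]
ft_force: [-0.0, 0.3, -1.0]
width: 17.7
grasp_force: 30.0
side 102 [578.3 330.4  69.2] [[562.3 320.5  32.2]
 [563.2 324.9  36.4]
 [566.5 337.3  54.1]
 [575.3 343.6  71.7]
 [580.2 344.6  74.8]]
top 9 [579.4 330.9  70.6] [[559.7 320.1  10.2]
 [563.5 322.6  10.9]
 [566.3 324.8  39.7]
 [592.5 328.8  53.5]
 [605.9 331.9  59.6]]
161 255
```

View pics/c7.png

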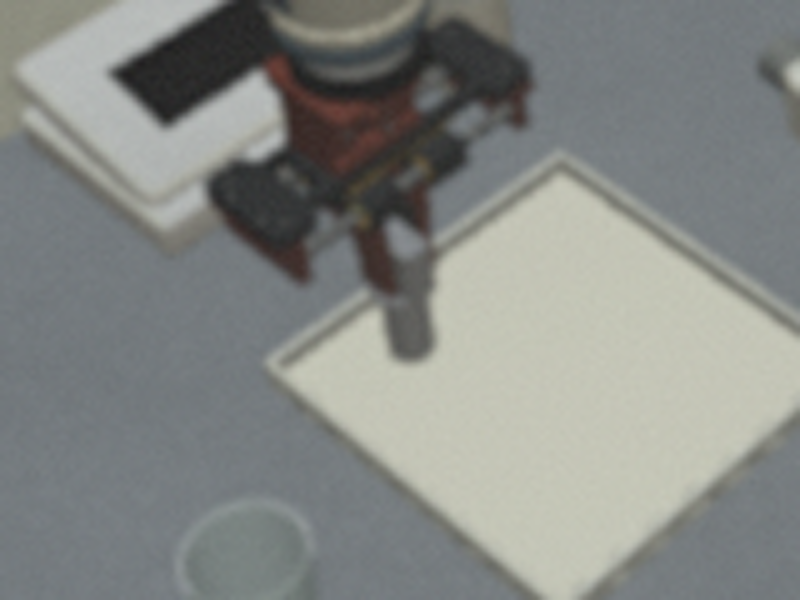

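The cell hangs upright in the gripper at crop (410,320), over the tray's far-left quarter, with its foot about 33 mm up. I lower it slowly.

```bash
python3 -m creep '[0,0,-0.01,0, 0,0,-0.018,0, 0,0,-0.022,0, 0,0,-0.024,0, 0,0,-0.024,0]' 0; python3 -m creep '[0,0,-0.0015,0, 0,0,-0.003,0, 0,0,-0.003,0]' 0;  python3 -m creep '[0,0,-0.001,0, 0,0,-0.002,0, 0,0,-0.002,0]' 0
```

```text
t: 23.4
ee_pos: [578.7, 330.6, 45.5]
orientation: [3.141, 0.009, -0.002]
ft_force: [-0.4, 0.5, -1.0]
width: 17.4
grasp_force: 30.0
t: 23.65
ee_pos: [579.1, 330.8, 43.1]
orientation: [3.142, 0.009, -0.0]
ft_force: [-0.2, 0.4, -1.4]
width: 18.1
grasp_force: 30.0
t: 23.9
ee_pos: [579.0, 330.8, 41.0]
orientation: [3.142, 0.009, -0.0]
ft_force: [0.9, 0.2, -0.9]
width: 17.7
grasp_force: 30.0
```

```bash
python3 -m creep '[0,0,-0.001,0, 0,0,-0.002,0, 0,0,-0.002,0]' 0;  python3 -m creep '[0,0,-0.001,0, 0,0,-0.0015,0, 0,0,-0.0015,0]' 0
```

```text
t: 24.15
ee_pos: [579.3, 330.9, 40.3]
orientation: [-3.141, -0.009, -0.0]
ft_force: [-2.7, -2.3, 7.0]
width: 17.9
grasp_force: 30.0
t: 24.4
ee_pos: [579.4, 330.9, 40.2]
orientation: [-3.141, -0.009, -0.001]
ft_force: [-5.5, -4.3, 17.8]
width: 18.0
grasp_force: 30.0
```

Contact at 40.3 reported. I release, retreat upward, and approach cell A from the front, under the open hood's overhang.

```bash
python3 -m creep '[0,0,0.001,0, 0,0,0.002,0]' 0;  python3 -m creep '[0,0,0,0, 0,0,0,0, 0,0,0,0, 0,0,0.02,0, 0,0,0.05,0, 0,0,0.09,0, 0,0,0.13,0, 0,0,0.16,0, 0,0,0.16,0]' 1; python3 - <<'E'
from h import *
for n in('side','top'):
    im,d=snap(n); P=cloud(n,d)
    m=(d>0)&(np.abs(P[...,0]-579)<50)&(np.abs(P[...,1]-331)<50)&(P[...,2]<112)&(P[...,2]>25)
    print(n,m.sum(),np.percentile(P[m],[5,50,95],0).round(1) if m.sum() else '')
    mm=m&(P[...,2]>90); print(np.median(P[mm],0))
print(get_obs()['ee_pos'])
E
```

```text
t: 24.57
ee_pos: [579.3, 330.9, 40.4]
orientation: [-3.141, -0.009, -0.001]
ft_force: [-0.2, 0.8, -1.5]
width: 17.5
grasp_force: 30.0
t: 25.32
ee_pos: [582.8, 332.9, 207.3]
orientation: [-3.136, -0.009, -0.016]
ft_force: [0.6, 0.8, 0.6]
width: 74.4
grasp_force: 0.0
side 286 [[556.  324.8  32.2]
 [571.3 338.6  80.3]
 [597.7 346.  103.3]]
[577.0794539  333.4999722  100.58739591]
top 112 [[556.6 316.6  53.5]
 [568.7 324.9  88.9]
 [581.3 340.9 104.9]]
[566.14952641 331.93522507 101.24800947]
[579.84503081 331.25232428 201.13422972]
```

Cell B stands in the tray with its top at about 103 mm. On to cell A.

```bash
python3 -m creep '[-0.004,-0.035,0.02,0, -0.008,-0.075,0.02,0, -0.012,-0.115,0.02,0, -0.016,-0.155,0.02,0, -0.02,-0.195,0.02,0, -0.025,-0.235,0.02,0, -0.029,-0.275,0.02,0.02, -0.034,-0.315,0.02,0.04, -0.038,-0.355,0.02,0.04, -0.042,-0.395,0.02,0.04]' 1;  python3 -m creep '[-0.004,-0.04,0,0, -0.008,-0.08,0,0, -0.012,-0.12,0,0, -0.016,-0.15,0,0, -0.017,-0.166,-0.01,0, -0.017,-0.167,-0.04,0, -0.017,-0.167,-0.08,0, -0.017,-0.167,-0.106,0, -0.017,-0.167,-0.108,0, -0.017,-0.167,-0.108,0]' 1;  python3 -m creep '[0,0,0,0, 0.01,0,0,0, 0.02,0,0,0, 0.0285,0,0,0, 0.0285,0,0,0, 0.0285,0,-0.015,0.05, 0.0285,0,-0.03,0.1, 0.0285,0,-0.04,0.13, 0.0285,0,-0.04,0.13, 0.0285,0,-0.04,0.13]' 1
```

```text
t: 26.25
ee_pos: [535.2, -65.8, 217.7]
orientation: [-3.14, -0.072, 0.006]
ft_force: [1.2, 0.7, -0.5]
width: 87.8
grasp_force: 0.0
t: 27.08
ee_pos: [517.9, -230.2, 109.0]
orientation: [-3.138, -0.072, 0.009]
ft_force: [-0.0, 0.0, 0.3]
width: 87.6
grasp_force: 0.0
t: 27.92
ee_pos: [548.6, -231.0, 71.6]
orientation: [-3.129, -0.274, 0.001]
ft_force: [-0.2, 0.7, -0.2]
width: 88.0
grasp_force: 0.0
```

```bash
python3 -m creep '[0,0,0,0, 0,0,0,0, 0,0,0,0, 0,0,0,0, 0,0,0,0, 0,0,0,0, 0,0,0,0, 0,0,0,0, 0,0,0,0, 0,0,0,0]' 0; python3 -m creep '[0,0,0,0, 0,0,0,0, 0,0,0,0, 0,0,0,0]' 0; python3 -m creep '[0,0.0007,0.0008,-0.11, 0,0.0013,0.0016,-0.22, 0,0.002,0.0022,-0.33, 0,0.0013,0.0026,-0.22, 0,0.0007,0.003,-0.11, 0,0,0.0034,0, 0,0.0007,0.0038,-0.11, 0,0.0013,0.0042,-0.22, 0,0.0007,0.0046,-0.11, 0,0,0.005,0]' 0
```

```text
t: 28.75
ee_pos: [548.6, -231.2, 71.6]
orientation: [-3.129, -0.276, 0.0]
ft_force: [-0.1, 0.3, 0.3]
width: 24.8
grasp_force: 0.0
t: 29.08
ee_pos: [549.1, -232.7, 71.8]
orientation: [3.127, 0.276, 0.002]
ft_force: [-0.3, -6.6, -1.7]
width: 18.0
grasp_force: 29.9
t: 29.92
ee_pos: [548.9, -232.1, 75.5]
orientation: [3.128, 0.28, 0.001]
ft_force: [4.0, -7.3, -13.2]
width: 18.0
grasp_force: 30.1
```

```bash
python3 -m creep '[0,-0.0003,0.0003,-0.11, 0,0.0003,0.0006,-0.22, 0,0.001,0.001,-0.33, 0,0.0003,0.0014,-0.22, 0,-0.0003,0.0018,-0.11, 0,-0.001,0.0022,0, 0,-0.0003,0.0025,-0.11, 0,0.0003,0.0028,-0.22, 0,-0.0003,0.0032,-0.11, 0,-0.001,0.0035,0]' 0;  python3 -m creep '[0,0.0007,0.0003,-0.11, 0,0.0013,0.0006,-0.22, 0,0.002,0.001,-0.33, 0,0.0013,0.0014,-0.22, 0,0.0007,0.0018,-0.11, 0,0,0.0022,0, 0,0.0007,0.0025,-0.11, 0,0.0013,0.0028,-0.22, 0,0.0007,0.0032,-0.11, 0,0,0.0035,0]' 0
```

```text
t: 30.75
ee_pos: [548.6, -232.2, 79.0]
orientation: [-3.129, -0.28, -0.0]
ft_force: [3.3, -1.6, -8.7]
width: 17.9
grasp_force: 30.1
t: 31.58
ee_pos: [548.6, -232.2, 82.5]
orientation: [-3.129, -0.28, -0.0]
ft_force: [3.2, -2.1, -10.4]
width: 17.6
grasp_force: 30.0
```

```bash

python3 -m creep '[0,0.0007,0.0003,-0.11, 0,0.0013,0.0006,-0.22, 0,0.002,0.001,-0.33, 0,0.0013,0.0014,-0.22, 0,0.0007,0.0018,-0.11, 0,0,0.0022,0, 0,0.0007,0.0025,-0.11, 0,0.0013,0.0028,-0.22, 0,0.0007,0.0032,-0.11, 0,0,0.0035,0]' 0
python3 -m creep '[0,0.0007,0.0003,-0.11, 0,0.0013,0.0006,-0.22, 0,0.002,0.001,-0.33, 0,0.0013,0.0014,-0.22, 0,0.0007,0.0018,-0.11, 0,0,0.0022,0, 0,0.0007,0.0025,-0.11, 0,0.0013,0.0028,-0.22, 0,0.0007,0.0032,-0.11, 0,0,0.0035,0]' 0
python3 -m creep '[0,0.0007,0.0003,-0.11, 0,0.0013,0.0006,-0.22, 0,0.002,0.001,-0.33, 0,0.0013,0.0014,-0.22, 0,0.0007,0.0018,-0.11, 0,0,0.0022,0, 0,0.0007,0.0025,-0.11, 0,0.0013,0.0028,-0.22, 0,0.0007,0.0032,-0.11, 0,0,0.0035,0]' 0
```

```text
t: 32.42
ee_pos: [548.7, -232.2, 86.0]
orientation: [-3.129, -0.28, -0.0]
ft_force: [2.6, -1.3, -10.5]
width: 17.9
grasp_force: 30.0
t: 33.25
ee_pos: [549.0, -232.2, 89.8]
orientation: [-3.129, -0.281, -0.001]
ft_force: [3.8, -0.8, -7.6]
width: 17.7
grasp_force: 30.0
t: 34.08
ee_pos: [548.7, -232.3, 94.1]
orientation: [3.129, 0.282, 0.0]
ft_force: [0.2, 0.1, -1.3]
width: 18.1
grasp_force: 30.0
```

```bash

python3 -m creep '[0,0.0007,0.0003,-0.11, 0,0.0013,0.0006,-0.22, 0,0.002,0.001,-0.33, 0,0.0013,0.0014,-0.22, 0,0.0007,0.0018,-0.11, 0,0,0.0022,0, 0,0.0007,0.0025,-0.11, 0,0.0013,0.0028,-0.22, 0,0.0007,0.0032,-0.11, 0,0,0.0035,0]' 0
python3 -m creep '[0,0.0007,0.0003,-0.11, 0,0.0013,0.0006,-0.22, 0,0.002,0.001,-0.33, 0,0.0013,0.0014,-0.22, 0,0.0007,0.0018,-0.11, 0,0,0.0022,0, 0,0.0007,0.0025,-0.11, 0,0.0013,0.0028,-0.22, 0,0.0007,0.0032,-0.11, 0,0,0.0035,0]' 0; python3 - <<'E'
from h import *
im,d=snap('side');P=cloud('side',d)
# block top height in bath frame interior, near front-left (bath -40,+40) socket region
for (x,y) in((515,-270),(480,-270),(555,-310)):
    m=(d>0)&(np.hypot(P[...,0]-x,P[...,1]-y)<12)&(P[...,2]<130); print((x,y),m.sum(),np.median(P[m],0).round(1))
for n in('top','side'):
    im,d=snap(n);P=cloud(n,d)
    for b in boxes_of(n,'jar0_mid')[:2]: u,v=b['centre']; print(n,b,P[int(v),int(u)].round())
E
```

```text
t: 34.92
ee_pos: [548.7, -232.3, 97.6]
orientation: [3.129, 0.282, 0.0]
ft_force: [0.8, -0.4, -1.7]
width: 17.5
grasp_force: 30.0
t: 35.75
ee_pos: [548.7, -232.3, 101.1]
orientation: [3.129, 0.282, 0.0]
ft_force: [0.2, -1.1, -1.6]
width: 17.7
grasp_force: 30.0
(515, -270) 21 [ 513.6 -271.5   85.4]
(480, -270) 23 [ 477.7 -268.7   85.2]
(555, -310) 0 [nan nan nan]
  return _methods._mean(a, axis=axis, dtype=dtype,
  ret = um.true_divide(
```

Cell A is loose and the block top reads 85 mm, so it is seated. I lift it out, back away from the hood, and carry it to the tray at about (580,215).

```bash

python3 -m creep '[0,0,0.015,-0.05, 0,0.001,0.03,-0.1, 0,0.001,0.038,-0.13, -0.01,0.001,0.04,-0.13, -0.03,0.001,0.05,-0.13, -0.045,0.003,0.07,-0.13, -0.05,0.02,0.095,-0.13, -0.05,0.05,0.1,-0.13, -0.05,0.085,0.1,-0.13, -0.048,0.12,0.1,-0.13]' 0
python3 -m creep '[0.007,0.035,0,0, 0.014,0.07,0,0, 0.021,0.105,0,0, 0.028,0.14,0,0, 0.035,0.175,0,0, 0.042,0.21,0,-0.04, 0.049,0.245,0,-0.04, 0.056,0.28,0,-0.04, 0.063,0.31,0,-0.04, 0.073,0.327,-0.01,-0.04]' 0
python3 -m creep '[0,0,-0.03,0, 0,0,-0.06,0, 0,0,-0.09,0, 0,0,-0.115,0, 0,0,-0.13,0, 0,0,-0.138,0, 0,0,-0.142,0, 0,0,-0.144,0, 0,0,-0.144,0, 0,0,-0.144,0]' 0
```

```text
t: 36.83
ee_pos: [499.1, -111.3, 201.3]
orientation: [-3.141, -0.068, 0.0]
ft_force: [0.4, -0.6, -1.0]
width: 18.0
grasp_force: 30.0
t: 37.67
ee_pos: [573.4, 218.0, 192.0]
orientation: [-3.14, -0.012, -0.002]
ft_force: [0.6, -0.3, -2.3]
width: 18.0
grasp_force: 30.0
t: 38.5
ee_pos: [574.3, 215.0, 48.3]
orientation: [-3.141, -0.009, -0.003]
ft_force: [0.1, 0.8, -0.6]
width: 17.9
grasp_force: 30.0
```

```bash

python3 -m creep '[0,0,-0.002,0, 0,0,-0.004,0, 0,0,-0.005,0, 0,0,-0.005,0]' 0
python3 -m creep '[0,0,-0.001,0, 0,0,-0.0015,0, 0,0,-0.0015,0]' 0
python3 -m creep '[0,0,-0.001,0, 0,0,-0.0015,0, 0,0,-0.0015,0]' 0
```

```text
t: 38.83
ee_pos: [573.5, 214.8, 42.2]
orientation: [3.142, 0.009, -0.0]
ft_force: [-0.4, -0.2, -1.7]
width: 17.9
grasp_force: 30.0
t: 39.08
ee_pos: [573.6, 214.8, 40.6]
orientation: [3.142, 0.009, -0.0]
ft_force: [-1.0, -0.5, -1.7]
width: 17.9
grasp_force: 30.0
t: 39.33
ee_pos: [573.7, 214.8, 40.3]
orientation: [3.142, 0.009, 0.0]
ft_force: [-2.9, -1.8, 9.8]
width: 17.7
grasp_force: 30.0
```

Contact. I release, retreat, then check both cells and look for the jar again.

```bash

python3 -m creep '[0,0,0.001,0, 0,0,0.001,0]' 0;  python3 -m creep '[0,0,0,0, 0,0,0,0, 0,0,0,0, 0,0,0.02,0, 0,0,0.05,0, 0,0,0.09,0, 0,0,0.13,0, -0.02,0,0.16,0, -0.06,0,0.18,0, -0.1,0,0.18,0]' 1;  python3 -m creep '[-0.04,0,0,0, -0.08,0,0,0, -0.11,0,0,0, -0.11,0,0,0, -0.11,0,0,0]' 1;python3 - <<'E'
from h import *
for n in('side','top'):
    im,d=snap(n,n+'8'); P=cloud(n,d)
    for c in((579,331),(580,215)):
        m=(d>0)&(np.abs(P[...,0]-c[0])<40)&(np.abs(P[...,1]-c[1])<40)&(P[...,2]<125)&(P[...,2]>92)
        print(n,c,m.sum(),np.median(P[m],0).round(1))
    if n=='top':
        for lo,hi,x0 in((10,80,400),(45,80,400),):
            m=(d>0)&(P[...,0]>x0)&(P[...,0]<660)&(P[...,1]<140)&(P[...,1]>-100)&(P[...,2]<hi)&(P[...,2]>lo)
            k,lab,st,ce=cv2.connectedComponentsWithStats(m.astype(np.uint8)); i=1+np.argmax(st[1:,4])
            q=P[lab==i]; r=cv2.minAreaRect(q[:,:2].astype(np.float32)); print('jar',len(q),np.round(r[0],1),np.round(r[1]),r[2],q[:,2].max())
print(get_obs()['ee_pos'],get_obs()['t'])
E
```

```text
t: 39.5
ee_pos: [573.8, 214.9, 40.5]
orientation: [-3.141, -0.009, -0.001]
ft_force: [0.6, 0.1, -1.6]
width: 18.0
grasp_force: 30.0
t: 40.33
ee_pos: [477.2, 215.8, 224.3]
orientation: [-3.138, -0.007, -0.012]
ft_force: [1.3, 0.7, 0.2]
width: 81.0
grasp_force: 0.0
t: 40.75
ee_pos: [363.8, 214.9, 220.6]
orientation: [-3.141, -0.012, -0.002]
ft_force: [-0.3, 0.1, 0.6]
width: 88.1
grasp_force: 0.0
side (579, 331) 102 [576.7 333.2 100.9]
side (580, 215) 91 [577.3 217.9 100.9]
top (579, 331) 117 [578.  332.1 101.5]
top (580, 215) 111 [578.8 217.  101.7]
jar 654 [531.6   7.4] [ 54. 125.] 82.10601043701172 60.78811720965437
jar 502 [514.3   9.8] [54. 90.] 82.234619140625 60.78811720965437
[365.89593755 215.30389892 220.63778438] 40.85
```

View pics/top8.png

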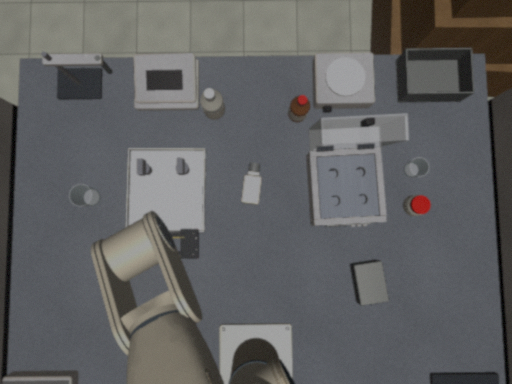

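The picture shows both cells standing in the tray at (143,168) and (181,166), the hood open, and the jar still at (252,185). Its cap middle is near (580.6,0.6) and its axis at -0.138 rad. I go above the cap.

```bash

python3 -m creep '[0.025,-0.025,0,-0.05, 0.05,-0.05,0,-0.1, 0.075,-0.075,0,-0.144, 0.1,-0.1,0,-0.144, 0.125,-0.125,-0.01,-0.144, 0.15,-0.15,-0.03,-0.144, 0.175,-0.175,-0.05,-0.144, 0.2,-0.2,-0.07,-0.144, 0.215,-0.215,-0.09,-0.144, 0.215,-0.215,-0.1,-0.144]' 1; python3 -m creep '[0,0,-0.02,0, 0,0,-0.04,0, 0,0,-0.04,0, 0,0,-0.04,0]' 1; python3 tip.py; python3 - <<'E'
from h import *
im,d=snap('side'); P=cloud('side',d)
m=(d>0)&(P[...,0]>400)&(P[...,0]<660)&(P[...,1]<140)&(P[...,1]>-100)&(P[...,2]<65)&(P[...,2]>40)
q=P[m]; r=cv2.minAreaRect(q[:,:2].astype(np.float32)); print('jar',len(q),np.round(r[0],1),np.round(r[1]),r[2])
E
```

```text
t: 41.68
ee_pos: [582.9, -4.0, 117.2]
orientation: [3.133, -0.223, -0.0]
ft_force: [0.1, 0.6, -0.2]
width: 87.7
grasp_force: 0.0
t: 42.02
ee_pos: [579.2, -0.3, 79.1]
orientation: [3.134, -0.217, -0.004]
ft_force: [0.8, 0.2, 0.4]
width: 87.6
grasp_force: 0.0
[ 5.801e+02 -2.000e-01  8.030e+01] 83 [[557.8 -53.9 115.6]
 [559.  -53.  116.2]
 [560.4 -50.8 122.6]
 [573.5  49.7 148.4]
 [581.7  55.5 169.3]]
[(np.int64(228), np.int64(197), [574.0, 52.0, 116.0]), (np.int64(227), np.int64(196), [581.0, 50.0, 115.0]), (np.int64(228), np.int64(196), [577.0, 49.0, 116.0]), (np.int64(228), np.int64(195), [573.0, 52.0, 125.0]), (np.int64(226), np.int64(195), [582.0, 52.0, 120.0]), (np.int64(227), np.int64(195), [578.0, 52.0, 122.0]), (np.int64(225), np.int64(194), [588.0, 51.0, 120.0]), (np.int64(227), np.int64(194), [578.0, 52.0, 126.0])]
jar 403 [531.7   8.6] [ 59. 130.] 84.37747955322266
```

```bash

python3 -m creep '[0,0,-0.03,0, 0,0,-0.06,0, 0,0,-0.08,0, 0,0,-0.09,0, 0,0,-0.093,0, 0,0,-0.096,0, 0,0,-0.099,0, 0,0,-0.099,0]' 1; python3 tip.py
```

```text
t: 42.78
ee_pos: [580.5, -0.2, -18.0]
orientation: [-3.134, 0.217, -0.003]
ft_force: [-0.3, -0.2, 0.9]
width: 87.3
grasp_force: 0.0
[ 5.805e+02 -2.000e-01 -1.790e+01] 58 [[ 5.604e+02 -5.740e+01  1.000e-01]
 [ 5.605e+02 -5.340e+01  1.200e+01]
 [ 5.617e+02 -5.000e+01  2.230e+01]
 [ 5.761e+02  4.950e+01  5.000e+01]
 [ 5.841e+02  5.460e+01  7.380e+01]]
[(np.int64(229), np.int64(219), [575.0, 50.0, 17.0]), (np.int64(228), np.int64(219), [578.0, 52.0, 17.0]), (np.int64(228), np.int64(218), [581.0, 49.0, 17.0]), (np.int64(229), np.int64(218), [578.0, 47.0, 18.0]), (np.int64(227), np.int64(217), [580.0, 54.0, 26.0]), (np.int64(228), np.int64(217), [577.0, 53.0, 27.0]), (np.int64(229), np.int64(217), [574.0, 51.0, 27.0]), (np.int64(227), np.int64(216), [581.0, 53.0, 29.0])]
```

```bash

python3 -m creep '[0,0,0,0, 0,0,0,0, 0,0,0,0, 0,0,0,0, 0,0,0,0, 0,0,0,0, 0,0,0,0, 0,0,0,0, 0,0,0,0, 0,0,0,0]' 0;python3 -m creep '[0,0,0,0, 0,0,0,0]' 0;  python3 -m creep '[-0.002,0,0.01,0, -0.004,0,0.02,0, -0.006,0,0.02,0]' 0
```

```text
t: 43.67
ee_pos: [579.7, -0.2, -18.9]
orientation: [3.134, -0.217, -0.0]
ft_force: [0.6, -0.3, -0.5]
width: 33.6
grasp_force: 30.0
t: 43.83
ee_pos: [579.7, -0.2, -18.9]
orientation: [3.134, -0.217, 0.0]
ft_force: [-0.1, 0.2, -0.3]
width: 33.3
grasp_force: 30.0
t: 44.08
ee_pos: [574.8, -0.2, 3.3]
orientation: [-3.134, 0.217, -0.005]
ft_force: [0.3, 0.6, -2.0]
width: 33.4
grasp_force: 30.0
```

```bash

python3 -m creep '[-0.005,0.001,0.008,0, -0.011,0.001,0.018,0, -0.018,0.002,0.027,0, -0.026,0.004,0.036,0, -0.034,0.005,0.043,0, -0.044,0.006,0.050,0, -0.054,0.007,0.056,0, -0.064,0.009,0.060,0]' 0; python3 - <<'E'
from h import *
im,d=snap('side');im2,d2=snap('top')
cv2.imwrite('pics/c9.png',cv2.cvtColor(np.hstack([cv2.resize(im2[130:230,210:310],(400,400),interpolation=cv2.INTER_CUBIC),cv2.resize(im[150:250,190:290],(400,400),interpolation=cv2.INTER_CUBIC)]),cv2.COLOR_RGB2BGR))
E
```

```text
t: 44.75
ee_pos: [508.6, 8.9, 62.0]
orientation: [-3.134, 0.217, -0.001]
ft_force: [0.6, -0.4, -1.6]
width: 33.4
grasp_force: 30.0
```

View pics/c9.png

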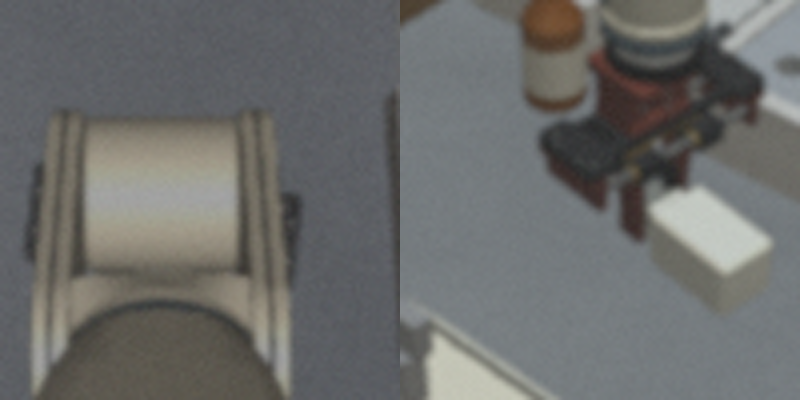

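The right half shows the jar held by its cap but still about level at (700,240). The pads' friction keeps it from swinging foot-down. I measure its pitch, then give a brisk upward jerk so that its heavy foot swings down.

```bash
cat > pitch.py <<'E'
from h import *
im,d=snap('side'); P=cloud('side',d); o=get_obs(); T=o['ee_pos']
g=im.astype(int).mean(-1)
m=(d>0)&(np.abs(P[...,0]-T[0]+55)<85)&(np.abs(P[...,1]-T[1]-5)<50)&(P[...,2]<T[2]+85)&(P[...,2]>3)&(g>125)
q=P[m]; print(T.round(1),'n',len(q),'lo',np.percentile(q,2,0).round(),'hi',np.percentile(q,98,0).round())
# plane fit of brightest (top) face
b=P[m&(g>175)]; 
if len(b)>20:
    c=b.mean(0); n=np.linalg.svd(b-c)[2][2]; n*=np.sign(n[2]); print('face',len(b),c.round(),n.round(2),'pitch deg',np.degrees(np.arctan2(n[0],n[2])).round(1))
E
python3 pitch.py; python3 -m creep '[0,0,0.041,0, 0,0,0.06,0, 0,0,0.07,0, 0,0,0.075,0, 0,0,0.075,0]' 0; python3 pitch.py
```

```text
[508.9   9.   61.5] n 380 lo [398.  -6. 120.] hi [495.  47. 136.]
face 293 [440.  19. 132.] [-0.01 -0.02  1.  ] pitch deg -0.6
t: 45.32
ee_pos: [510.3, 8.8, 136.6]
orientation: [-3.134, 0.217, -0.002]
ft_force: [0.4, -0.3, -2.0]
width: 33.5
grasp_force: 31.6
[509.6   8.8 135.7] n 401 lo [399.  -7. 192.] hi [495.  47. 208.]
face 318 [441.  19. 202.] [-0.07 -0.    1.  ] pitch deg -4.2
```

The jerk turned it only about 4 degrees, in the right direction. I set it down and grip just the cap's outer end, because less pad overlap means less holding torque.

```bash

python3 -m creep '[0,0,-0.03,0, 0,0,-0.06,0, 0,0,-0.09,0, 0,0,-0.115,0, 0,0,-0.13,0, 0,0,-0.14,0, 0,0,-0.147,0, 0,0,-0.151,0, 0,0,-0.154,0, 0,0,-0.154,0]' 0; python3 -m creep '[0,0,0,0, 0,0,0,0, 0.004,-0.001,0,0, 0.009,-0.002,0,0, 0.014,-0.002,0,0, 0.014,-0.002,0,0]' 0.7; python3 pitch.py;  python3 -m creep '[0,0,0,0, 0,0,0,0, 0,0,0,0, 0,0,0,0, 0,0,0,0, 0,0,0,0, 0,0,0,0, 0,0,0,0]' 0; python3 -m creep '[0,0,0.01,0, 0,0,0.03,0, 0,0,0.05,0, 0,0,0.05,0, 0,0,0.05,0]' 0; python3 pitch.py
```

```text
t: 46.2
ee_pos: [510.2, 8.7, -17.6]
orientation: [3.134, -0.217, 0.001]
ft_force: [0.7, -0.4, 0.8]
width: 33.1
grasp_force: 30.0
t: 46.7
ee_pos: [525.6, 6.7, -17.4]
orientation: [-3.134, 0.217, -0.003]
ft_force: [0.4, -0.5, 0.2]
width: 61.2
grasp_force: 0.0
[524.8   6.8 -17.6] n 358 lo [400.  -8.  40.] hi [497.  47.  57.]
face 275 [443.  18.  53.] [ 0.02 -0.03  1.  ] pitch deg 1.1
t: 47.42
ee_pos: [523.4, 6.8, -17.9]
orientation: [3.134, -0.217, -0.001]
ft_force: [-0.8, 0.2, 0.5]
width: 33.2
grasp_force: 30.0
t: 47.83
ee_pos: [525.5, 6.8, 33.5]
orientation: [-3.134, 0.217, -0.007]
ft_force: [1.9, -1.1, 0.8]
width: 33.2
grasp_force: 30.0
[524.9   6.8  32.7] n 449 lo [407.  -7.  45.] hi [509.  46.  90.]
face 351 [447.  17.  68.] [-0.4   0.02  0.92] pitch deg -23.7
```

Now it pivots (24 degrees). I keep lifting so that it hangs.

```bash

python3 -m creep '[0,0,0.02,0, 0,0,0.04,0, 0,0,0.06,0, 0,0,0.085,0, 0,0,0.11,0, 0,0,0.13,0, 0,0,0.13,0, 0,0,0.13,0]' 0; python3 pitch.py; python3 - <<'E'
from h import *
im,d=snap('side');im2,d2=snap('top')
cv2.imwrite('pics/c10.png',cv2.cvtColor(cv2.resize(im[120:250,170:300],(560,560),interpolation=cv2.INTER_CUBIC),cv2.COLOR_RGB2BGR))
E
```

```text
t: 48.55
ee_pos: [523.6, 6.8, 161.6]
orientation: [-3.134, 0.217, -0.0]
ft_force: [-0.7, 0.3, -2.4]
width: 33.3
grasp_force: 30.0
[522.7   6.8 160.6] n 484 lo [414.  -6. 151.] hi [498.  45. 206.]
face 372 [449.  17. 182.] [-0.58  0.07  0.81] pitch deg -35.6
```

View pics/c10.png

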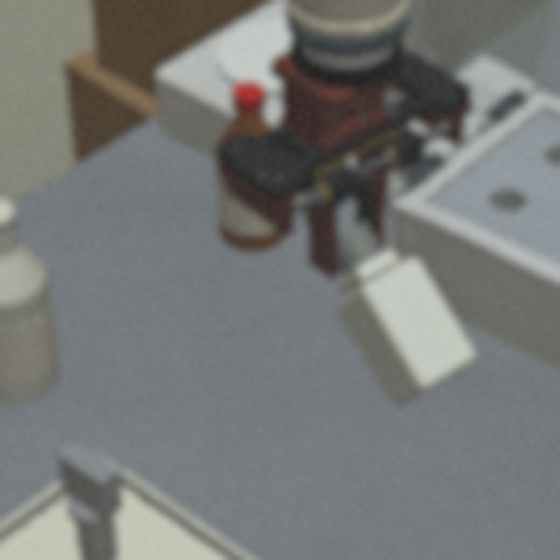

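The jar hangs tilted at about 36 degrees, with its body at (415,320). I jerk again, up and back toward the robot, to swing the foot further under.

```bash

python3 -m creep '[-0.03,0,0.028,0, -0.045,0,0.042,0, -0.052,0,0.048,0, -0.056,0,0.051,0, -0.056,0,0.051,0]' 0; python3 pitch.py; python3 -m creep '[-0.03,0,0.028,0, -0.045,0,0.042,0, -0.052,0,0.048,0, -0.056,0,0.051,0, -0.056,0,0.051,0]' 0; python3 pitch.py; python3 -m creep '[0.005,0,-0.005,0, 0.015,0,-0.015,0, 0.03,0,-0.028,0, 0.045,0,-0.042,0, 0.06,0,-0.056,0, 0.075,0,-0.07,0, 0.09,0,-0.084,0, 0.1,0,-0.094,0, 0.107,0,-0.1,0, 0.111,0,-0.102,0]' 0; python3 pitch.py
```

```text
t: 49.12
ee_pos: [467.4, 6.8, 212.9]
orientation: [-3.134, 0.217, -0.0]
ft_force: [0.1, 0.8, -2.2]
width: 33.2
grasp_force: 30.0
[467.8   6.8 212.7] n 543 lo [376.  -9.   3.] hi [463.  44. 251.]
face 368 [403.  16. 217.] [-0.77  0.07  0.63] pitch deg -50.8
t: 49.58
ee_pos: [412.0, 6.8, 264.3]
orientation: [-3.134, 0.217, -0.002]
ft_force: [-0.3, 0.3, -1.9]
width: 33.4
grasp_force: 30.4
[412.2   6.8 263.9] n 561 lo [330.  -9. 219.] hi [411.  42. 298.]
face 332 [355.  14. 264.] [-0.84  0.08  0.54] pitch deg -57.2
t: 50.47
ee_pos: [523.0, 6.8, 159.9]
orientation: [3.134, -0.217, -0.004]
ft_force: [0.1, -0.4, -2.0]
width: 33.6
grasp_force: 30.4
[523.5   6.8 160.5] n 468 lo [441.  -7. 118.] hi [513.  42. 195.]
face 235 [467.  16. 162.] [-0.83  0.11  0.55] pitch deg -56.6
```

```bash

python3 -m creep '[-0.041,0,0.005,0, -0.055,0,0.008,0, -0.063,0,0.01,0, -0.068,0,0.01,0, -0.07,0,0.01,0, -0.07,0,0.01,0]' 0; python3 pitch.py; python3 -m creep '[-0.041,0,0.005,0, -0.055,0,0.008,0, -0.063,0,0.01,0, -0.068,0,0.01,0, -0.07,0,0.01,0, -0.07,0,0.01,0]' 0; python3 pitch.py; python3 -m creep '[0.005,0,0,0, 0.015,0,0,0, 0.03,0,0,0, 0.048,0,0,0, 0.066,0,0,0, 0.084,0,0,0, 0.102,0,0,0, 0.117,0,0,0, 0.13,0,0,0, 0.138,0,0,0]' 0; python3 pitch.py
```

```text
t: 51.02
ee_pos: [453.4, 6.8, 172.7]
orientation: [-3.134, 0.217, -0.003]
ft_force: [0.3, -0.1, -2.3]
width: 33.5
grasp_force: 30.9
[453.7   6.8 172.6] n 516 lo [374. -10.   4.] hi [452.  43. 206.]
face 177 [406.  15. 181.] [-0.85  0.1   0.51] pitch deg -58.9
t: 51.57
ee_pos: [383.7, 6.8, 182.4]
orientation: [-3.134, 0.217, -0.002]
ft_force: [0.7, 0.2, -2.0]
width: 33.8
grasp_force: 31.1
[383.9   6.8 182.4] n 531 lo [301.  -9.   3.] hi [385.  43. 214.]
face 73 [347.  12. 205.] [-0.6   0.09  0.79] pitch deg -37.4
t: 52.45
ee_pos: [523.4, 6.8, 181.8]
orientation: [-3.134, 0.217, -0.002]
ft_force: [-0.1, -0.5, -2.0]
width: 33.7
grasp_force: 31.1
[524.2   6.8 181.9] n 460 lo [449.  -9. 133.] hi [518.  40. 213.]
face 41 [486.  13. 205.] [-0.47  0.03  0.88] pitch deg -27.7
```

```bash
cat > pitch.py <<'E'
from h import *
import sys
im,d=snap('side'); P=cloud('side',d); o=get_obs(); T=o['ee_pos']
dd=cv2.medianBlur(d,5); Q=cloud('side',cv2.GaussianBlur(dd,(0,0),1))
n=np.cross(np.roll(Q,-2,1)-np.roll(Q,2,1),np.roll(Q,-2,0)-np.roll(Q,2,0)); n/=np.linalg.norm(n,axis=-1,keepdims=True)+1e-9
C=-np.array(cams.get_calibration('side')['R']).T@np.array(cams.get_calibration('side')['t']).ravel()
n*=np.sign(((C-Q)*n).sum(-1))[...,None]
m=(d>0)&(np.abs(P[...,0]-T[0]+45)<90)&(np.abs(P[...,1]-T[1]-5)<50)&(P[...,2]<T[2]+70)&(P[...,2]>max(10,T[2]-110))&(im.mean(-1)>70)
f=m&(np.abs(n[...,1])<.35)
a=np.degrees(np.arctan2(-n[...,0],n[...,2]))[f]
print(T.round(1),m.sum(),f.sum(),'pitch med',np.median(a).round(1),np.percentile(a,[25,75]).round(1),'lo',np.percentile(P[m],1,0).round(),'hi',np.percentile(P[m],99,0).round())
E
python3 pitch.py; python3 -m creep '[-0.041,0,0.005,0, -0.082,0,0.008,0, -0.1,0,0.01,0, -0.108,0,0.01,0, -0.114,0,0.01,0, -0.118,0,0.01,0]' 0; python3 pitch.py
```

```text
[522.6   6.8 181.8] 810 284 pitch med 64.7 [54.  70.1] lo [450. -15. 122.] hi [533.  43. 245.]
t: 53.05
ee_pos: [403.1, 6.8, 192.5]
orientation: [-3.134, 0.217, -0.002]
ft_force: [-0.5, -1.0, -2.5]
width: 33.7
grasp_force: 31.3
[402.7   6.8 192.3] 875 309 pitch med 66.6 [48.  71.3] lo [333. -14. 132.] hi [416.  42. 250.]
```

The tilt is now about 67 degrees, so the rest can be done by setting the foot's edge on the tray floor and drawing the cap back. I carry it over the tray.

```bash

python3 -m creep '[0.003,0.01,0,0, 0.01,0.028,0,0, 0.018,0.05,0,0, 0.027,0.075,0,0, 0.038,0.1,0,0, 0.048,0.13,0,0, 0.058,0.157,0,0, 0.068,0.185,0,0, 0.078,0.21,0,0, 0.086,0.232,0,0]' 0; python3 -m creep '[0.007,0.015,0,0, 0.011,0.025,0,0, 0.012,0.029,-0.01,0, 0.012,0.029,-0.03,0, 0.012,0.029,-0.05,0, 0.012,0.029,-0.07,0, 0.012,0.029,-0.085,0, 0.012,0.029,-0.095,0, 0.012,0.029,-0.1,0, 0.012,0.029,-0.1,0]' 0; python3 pitch.py
```

```text
t: 53.93
ee_pos: [490.2, 242.0, 191.7]
orientation: [-3.134, 0.216, -0.001]
ft_force: [0.1, -0.9, -1.8]
width: 33.6
grasp_force: 31.3
t: 54.77
ee_pos: [500.0, 267.2, 90.8]
orientation: [3.133, -0.217, -0.003]
ft_force: [-0.3, 0.1, -2.7]
width: 33.4
grasp_force: 31.3
[500.6 267.6  91.8] 1005 472 pitch med 63.5 [33.7 68.6] lo [386. 236.  12.] hi [512. 311. 152.]
```

```bash

python3 -m creep '[0,0,-0.003,0, 0,0,-0.006,0, 0,0,-0.006,0]' 0; python3 -m creep '[0,0,-0.002,0, 0,0,-0.004,0, 0,0,-0.004,0]' 0
```

```text
t: 55.07
ee_pos: [500.8, 267.9, 86.3]
orientation: [-3.134, 0.217, -0.001]
ft_force: [0.8, 0.1, -1.7]
width: 33.1
grasp_force: 31.3
t: 55.32
ee_pos: [500.6, 267.8, 82.0]
orientation: [3.134, -0.217, -0.0]
ft_force: [0.5, 0.5, -3.0]
width: 33.6
grasp_force: 31.3
```

```bash

python3 -m creep '[0,0,-0.0015,0, 0,0,-0.003,0, 0,0,-0.003,0]' 0; python3 -m creep '[-0.001,0,-0.0015,0, -0.002,0,-0.003,0, -0.003,0,-0.003,0]' 0;
```

```text
t: 55.57
ee_pos: [501.7, 268.0, 80.1]
orientation: [-3.134, 0.216, -0.003]
ft_force: [-0.8, -1.7, 6.6]
width: 33.4
grasp_force: 31.3
t: 55.82
ee_pos: [501.7, 268.8, 79.7]
orientation: [-3.131, 0.216, -0.012]
ft_force: [1.8, -4.8, 22.8]
width: 33.4
grasp_force: 32.0
```

```bash

python3 -m creep '[-0.003,0,0.003,0, -0.007,0.001,0.0035,0, -0.013,0.002,0.0045,0, -0.019,0.003,0.005,0]' 0; python3 pitch.py; python3 -m creep '[-0.006,0.001,0.0003,0, -0.012,0.002,0.0003,0, -0.018,0.002,0,0, -0.023,0.003,-0.0005,0]' 0; python3 pitch.py
```

```text
t: 56.15
ee_pos: [477.6, 270.7, 80.7]
orientation: [3.134, -0.217, -0.002]
ft_force: [-0.6, 0.8, -1.0]
width: 33.6
grasp_force: 31.7
[476.2 270.6  80.5] 1013 500 pitch med 64.5 [35.6 68.3] lo [387. 237.  11.] hi [487. 313. 140.]
t: 56.53
ee_pos: [454.7, 273.7, 80.4]
orientation: [3.134, -0.217, -0.001]
ft_force: [0.0, 0.8, -1.9]
width: 33.5
grasp_force: 31.7
[453.8 273.7  80.3] 1017 470 pitch med 66.4 [49.9 69.1] lo [385. 244.  12.] hi [466. 320. 143.]
```

```bash
python3 - <<'E'
from h import *
im,d=snap('side'); u,v=proj('side',[450,272,80]).astype(int)
cv2.imwrite('pics/c11.png',cv2.cvtColor(cv2.resize(im[v-55:v+55,u-70:u+70],(700,550),interpolation=cv2.INTER_CUBIC),cv2.COLOR_RGB2BGR)); print(u,v)
E
```

```text
207 264
```

View pics/c11.png

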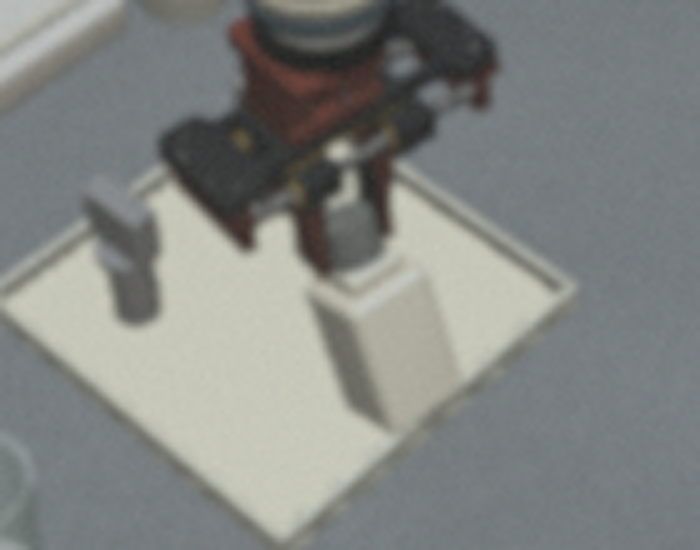

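The jar stands tilted at (385,340), with its foot near the tray's front wall. I go back a little and press lightly while drawing the cap toward the robot.

```bash

python3 -m creep '[0.005,-0.001,0.004,0, 0.015,-0.002,0.004,0, 0.025,-0.003,0.004,0, 0.033,-0.004,0.004,0, 0.036,-0.005,0.002,0, 0.036,-0.005,0,0, 0.036,-0.005,-0.002,0, 0.036,-0.005,-0.002,0]' 0; python3 -m creep '[-0.004,0,0.0005,0, -0.008,0.001,0.001,0, -0.012,0.001,0.0012,0, -0.016,0.002,0.0015,0, -0.02,0.002,0.0015,0]' 0; python3 pitch.py
```

```text
t: 57.3
ee_pos: [493.4, 268.8, 79.9]
orientation: [-3.134, 0.217, -0.004]
ft_force: [1.4, -3.1, 11.2]
width: 33.3
grasp_force: 31.8
t: 57.72
ee_pos: [473.2, 271.5, 81.1]
orientation: [-3.132, 0.217, -0.005]
ft_force: [3.4, -0.0, 5.2]
width: 33.5
grasp_force: 33.1
[472.3 271.5  81. ] 959 470 pitch med 73.1 [37.9 77.6] lo [387. 237.  11.] hi [486. 314. 142.]
```

```bash

python3 -m creep '[-0.004,0.001,0,0, -0.008,0.001,0,0, -0.012,0.002,0,0, -0.016,0.002,0,0, -0.02,0.003,-0.0005,0]' 0; python3 pitch.py;python3 -m creep '[-0.004,0.001,-0.0005,0, -0.008,0.001,-0.001,0, -0.012,0.002,-0.0015,0, -0.012,0.002,-0.002,0]' 0; python3 pitch.py
```

```text
t: 58.18
ee_pos: [451.1, 273.6, 79.5]
orientation: [3.134, -0.217, -0.001]
ft_force: [1.5, -1.0, 2.4]
width: 33.5
grasp_force: 31.7
[450.2 273.7  79.4] 917 429 pitch med 77.0 [37.6 86.1] lo [386. 239.  11.] hi [466. 317. 144.]
t: 58.57
ee_pos: [439.0, 276.0, 78.2]
orientation: [-3.134, 0.217, 0.0]
ft_force: [-2.2, -2.2, 17.6]
width: 33.9
grasp_force: 33.8
[439.1 276.   78.2] 900 428 pitch med 75.3 [37.6 89.3] lo [387. 242.  11.] hi [458. 322. 142.]
```

```bash
python3 - <<'E'
from h import *
im,d=snap('side'); u,v=proj('side',[440,276,80]).astype(int)
cv2.imwrite('pics/c12.png',cv2.cvtColor(cv2.resize(im[v-45:v+55,u-60:u+60],(600,500),interpolation=cv2.INTER_CUBIC),cv2.COLOR_RGB2BGR))
c=[proj('side',[440,276,z]) for z in(10,90)]; print(c)
E
```

```text
[array([209.98363344, 282.9410429 ]), array([208.44145927, 264.85915891])]
```

View pics/c12.png

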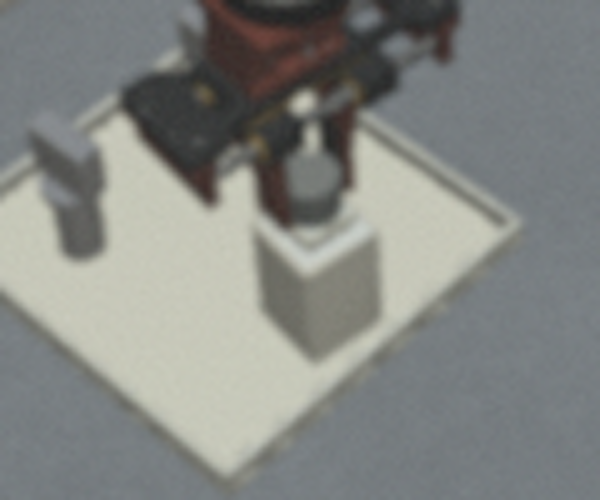

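The jar now stands upright on the tray floor at (318,270). I ease the pressure, release, and lift away.

```bash

python3 -m creep '[0,0,0.001,0, 0,0,0.002,0, 0,0,0.002,0]' 0; python3 -m creep '[0,0,0,0, 0,0,0,0, 0,0,0,0, 0,0,0,0, 0,0,0,0, 0,0,0.02,0, 0,0,0.05,0, 0,0,0.08,0, 0,0,0.11,0, 0,0,0.14,0]' 1; python3 -m creep '[0,-0.03,0.02,0, 0,-0.07,0.04,0, 0,-0.11,0.04,0, 0,-0.15,0.04,0, 0,-0.19,0.04,0, 0,-0.23,0.04,0, 0,-0.26,0.04,0, 0,-0.28,0.04,0, 0,-0.28,0.04,0, 0,-0.28,0.04,0]' 1; python3 - <<'E'
from h import *
im,d=snap('top');P=cloud('top',d); im2,_=snap('side')
for c,h in(((579,331),103),((580,215),103),((439,276),130)):
    m=(d>0)&(np.abs(P[...,0]-c[0])<45)&(np.abs(P[...,1]-c[1])<45)&(P[...,2]<140)&(P[...,2]>h-12)
    print(c,m.sum(),np.median(P[m],0).round(1) if m.sum() else '')
m=(d>0)&(np.abs(P[...,0]-439)<45)&(np.abs(P[...,1]-276)<45)&(P[...,2]<102)&(P[...,2]>82);print('body top',m.sum(),np.median(P[m],0).round(1))
m=(d>0)&(np.hypot(P[...,0]-515,P[...,1]+270)<12);print('block',np.median(P[m],0).round(1))
cv2.imwrite('pics/fin.png',cv2.cvtColor(np.hstack([cv2.resize(im[40:340],(400,234*400//400)),cv2.resize(im2[40:340],(400,234))]),cv2.COLOR_RGB2BGR))
E
```

```text
t: 58.92
ee_pos: [438.5, 275.3, 79.1]
orientation: [3.133, -0.217, -0.003]
ft_force: [-0.5, -0.1, -2.4]
width: 33.3
grasp_force: 31.5
t: 59.75
ee_pos: [439.4, 275.6, 221.0]
orientation: [3.134, -0.217, -0.001]
ft_force: [1.2, 0.3, -1.2]
width: 88.2
grasp_force: 0.0
t: 60.58
ee_pos: [439.6, -4.7, 259.7]
orientation: [-3.133, 0.221, -0.0]
ft_force: [0.5, 0.1, -0.7]
width: 87.8
grasp_force: 0.0
(579, 331) 115 [580.2 332.2 101.4]
(580, 215) 111 [578.6 216.7 101.9]
(439, 276) 124 [431.8 276.3 129. ]
body top 195 [429.7 265.4  89.4]
block [ 514.3 -269.6   83.7]
```

View pics/fin.png

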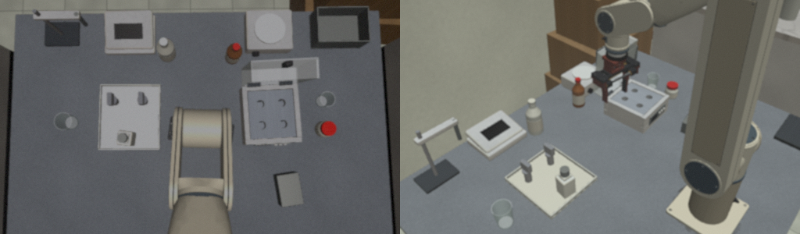

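The final picture shows two cells and the jar upright in the tray, the hood up, the block seated and the bystanders in place. Handing in.

```bash
python3 -c "
from workcell import ticket; print(ticket.close_job())"
```

```text
the job is handed in; nothing more can be done
None
```

The job is handed in at about 61 s: the hood is open and holding, both cells are freed with the block still seated, the one fallen jar is righted, and all three stand upright in the wash tray with the bystanders where they were.

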